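# Unstack the network gear onto its pads

### The arm

A 6-joint arm with a two-finger parallel gripper is mounted at the origin on the work surface. World frame = base frame: x ahead of the robot, y to its left, z up, the work surface at z = 0. Lengths are in m, angles in rad, forces in N, time in s.
With the tool pointing down it reaches from about 0.35 to 0.775 m from the base axis. Payload 7.3 kg.
Tool frame: the origin (TCP) lies midway between the tips of the shut fingers; the grasp point (between the pads) lies 19 mm behind it; z points along the fingers, y is the direction in which the jaws open and shut (so a half turn about z gives the same grasp; the last joint's range is limited). The gripper opens to 92 mm and grips with 3 to 60 N. Pads are 19 mm wide; open, the fingers measure 130 mm over their backs; the gripper's body (75 mm by 190 mm) begins 47 mm behind the grasp point.
Start: joints at [-1.326, 0.342, 1.524, -0, 1.275, -0.146], TCP at [0.2, -0.485, 0.227] pointing down, gripper open.
Joint ranges: [-2.53, 2.53], [-0.77, 2.02], [0.04, 2.7], [-1, 4.14], [0.28, 2.66], [-3.11, 3.11]. Speed limits (rad/s): [2.57, 2.57, 3.14, 3.14, 3.14, 3.14].

### API

Orientations are given as a rotation vector (axis times angle).
In Python, from rig import r gives the robot as it stands.
- The arm moves only by the tool step_arm, never from a script. Its argument "rows" is a list that holds one entry, the list of rows, each a list of 7 numbers: the shift along the tool's x, y, z in cm, then the turn, a rotation vector about the tool's x, y, z in rad, then the finger opening in cm, from 0 to 9.18. In form: [[[dx, dy, dz, wx, wy, wz, jaw], ...]]. A call has 1 to 20 rows; each row is the pose to reach, as a shift and turn from the pose measured when the call began, along the tool's axes at that moment; what a row does not reach only later rows make up. A row lasts 1/8 s, in which the tool goes at most 62.5 mm and 10.7 degrees, less where a joint would pass 70% of its speed; a pose out of reach is approached as far as the arm can. A call with a gripper value outside its range is refused whole. The fingers move at their own pace and stop on an object; "squeeze" is the grip in N (left out, the last holds). Time passes only in rows, so rows that repeat a pose let the fingers close. It gives the time, the measured TCP pose, the force and the opening at its end, in the units of the state.
- r.observe(): the state, without advancing time (a new reading comes with each control period).
- r.get_image(name): name is "side" or "top"; returns a dict with "image" (400x640x3 uint8, red, green, blue), "fov_y" (degrees; the focal length in pixels is half the picture's height over the tangent of half this angle, whatever the lens; pixels are square), "cx", "cy" (the principal point, pixels), "T" (4x4, takes a point from camera to world coordinates). Camera axes: x right, y up, looking along -z (the intrinsics and any distortion apply to the point x, -y, -z); pixel columns grow to the right and rows downward; lengths in m; the calibration is good to about 2 mm. A picture is of the moment at which its call begins. There is no depth.
- r.sign_off(): hands the job in, once; it reports no verdict.
Trained networks look in a picture, given as the dict that the camera call returned (one of the last four; its "shot" number tells which), for a name from the list of things; names that differ only in an ending like _2 or _b are one class to them, and where a whole thing is asked for, a point or a joint stands for the part that bears it (a point fixed in the world has none). Each returns a list of dicts, best first, with "conf" (0 to 1); they miss things now and then, are a little off and sometimes report something else, mostly with a low value. They report only what shows in the picture. A call takes as long as a camera call. They do not tell look-alikes from the thing itself.
- r.search_frame(picture, thing): "location" ([x, y, z] in m, in the coordinates of the camera as it stood for that picture, good to about 4 mm: the middle of the surface that is visible of it).
- r.regions_of(picture, thing): "pixels" (400x640 bool, what is visible of it).
- r.spot_point(picture, thing): "location" ([x, y, z] in m, in the coordinates of the camera as it stood for that picture, good to about 4 mm: a listed point, or the origin of a listed thing).
The state is a dict: "time": time; "joints": joint angles; "qvel": joint speeds; "joint_efforts": joint torques, N m; "ee_pos": TCP position; "eef_rot": TCP orientation; "wrist_force": force on the tool from outside, world axes, zero at the start; "wrist_torque": the same for the moment, N m; "finger_gap": finger opening in m.
Only numpy, scipy, OpenCV 4.12 (cv2) and the standard library are available. Lean on these libraries where they do the work, as an engineer would, in place of code of your own. Each camera call takes 0.05 s, during which the arm holds its last target.

### The job

The gear from the network corner has been piled up for dusting. Take the pile apart from the top down, one device at a time and without shoving the ones below, and set each flat on its own pad, the one whose black inlay has the device's shape and size, centred and in line with the inlay. Set the devices down rather than dropping them, and leave the devices already placed, the potted plant and the screwdriver where they are.

Things in the scene. Friction and masses are not known exactly. Their poses are not given: they have to be found in the camera images.
- reader: Card reader, top of the pile: small black plastic box, 48 (x) by 26 (y) by 16 mm high, about 30 g, lying on the round gateway. Origin at the centre of its underside; x along its length, z up. A half turn about z makes no difference.
- gateway: Wireless gateway, second from the top: white plastic disc (upright cylinder) 52 mm in diameter, 24 mm high, about 110 g, lying on the USB hub and overhanging its long sides. Origin at the centre of its underside, z up. Its yaw does not matter.
- hub: Four-port USB hub, third from the top: black plastic box, 96 (x) by 40 (y) by 22 mm high, four ports in one long side, about 90 g, lying across the portable drive, about square to it and overhanging its long sides. Origin at the centre of its underside; x along its length, z up. A half turn about z makes no difference.
- drive: Portable drive, bottom of the pile, lying on the table: ribbed aluminium box with black ends, 124 (x) by 64 (y) by 22 mm high, about 240 g. Origin at the centre of its underside; x along its length, z up. A half turn about z makes no difference.
- pad_reader: Fixed grey plastic pad, 5 mm thick, with a flat black inlay flush with its top. Origin at the centre of the pad's underside, so its top is 5 mm above the origin; z up. The smallest rectangular pad, 72 (x) by 50 (y) mm, inlay 48 by 26 mm: for the card reader, whose x must lie along the pad's x, either way round.
- pad_gateway: Fixed grey plastic pad, 5 mm thick, with a flat black inlay flush with its top. Origin at the centre of the pad's underside, so its top is 5 mm above the origin; z up. The round pad, 76 mm in diameter, inlay 52 mm in diameter: for the gateway.
- pad_hub: Fixed grey plastic pad, 5 mm thick, with a flat black inlay flush with its top. Origin at the centre of the pad's underside, so its top is 5 mm above the origin; z up. The middle rectangular pad, 120 (x) by 64 (y) mm, inlay 96 by 40 mm: for the USB hub, whose x must lie along the pad's x, either way round.
- pad_drive: Fixed grey plastic pad, 5 mm thick, with a flat black inlay flush with its top. Origin at the centre of the pad's underside, so its top is 5 mm above the origin; z up. The largest rectangular pad, 148 (x) by 88 (y) mm, inlay 124 by 64 mm: for the portable drive, whose x must lie along the pad's x, either way round.
- plant: Bystander, to be left alone: small plant in a terracotta pot, 74 mm in diameter, 66 mm high, leaves up to 115 mm high and 45 mm from the axis, standing on the table beyond the work. Origin at the centre of its underside.
- screwdriver: Bystander, to be left alone: screwdriver 170 mm long, under 35 mm high, lying on the table beyond the work. Origin on the table under its middle, x along its length.
Mind the look-alikes: they are no part of the job. Of the things that look like the drive, the larger one is meant.

How it is judged:
By the outcome, as a careful person would: the job done as asked, in the order asked, and still so for the second after the job is handed in, with the robot touching nothing.
It also fails if it takes over 128 s, if anything falls off the work surface, if the arm or the gripper's body presses on something with over 40 N, if the wrist force passes 120 N, or if a joint passes its speed limit or range.

## Working session

There is one attempt and no reset: what is moved stays moved. The work goes in short steps, Python scripts to look and compute and a tool call to move; the robot and the scene stay as the last step left them, time stands still between calls to the robot, and variables do not carry over. Pictures are saved under pics/ and viewed, and the job is handed in when it is done.

Besides the shell and the picture viewer there is one more tool, called after "Request:" by a JSON object that holds its "fn" and its "kwargs". step_arm: Moves the arm, as the interface text tells. Its arguments: {"type":"object","properties":{"rows":{"type":"array","items":{"type":"array","items":{"type":"array","items":{"type":"number"}}}},"squeeze":{"type":"number"}},"required":["rows"]}

```bash
ls; mkdir -p pics; python3 - <<'E'
from rig import r
import cv2
s=r.observe(); print(s)
for n in("side","top"):
    p=r.get_image(n); print(n,p["fov_y"],p["cx"],p["cy"],p["T"].round(4) if hasattr(p["T"],"round") else p["T"],[k for k in p], {k:v for k,v in p.items() if k not in("image","T")})
    cv2.imwrite(f"pics/{n}0.png",p["image"][:,:,::-1])
E
```

```text
pics
{'time': 0.0, 'joints': array([-1.32594148e+00,  3.42777867e-01,  1.52500073e+00,  1.73365342e-05,
        1.27542558e+00, -1.45988593e-01]), 'qvel': array([-0.00103903,  0.00035057, -0.00220353, -0.00036619,  0.00040665,
       -0.00101197]), 'joint_efforts': array([-7.85190005e-04, -4.31247568e+01, -2.44218707e+01,  7.16704270e-02,
        5.58520365e-02, -1.41845526e-04]), 'ee_pos': array([ 0.19993961, -0.48499637,  0.22602204]), 'eef_rot': array([-3.08021698e+00, -6.09714740e-01,  9.90171089e-05]), 'wrist_force': array([-0.57395883,  0.19525702,  0.3693565 ]), 'wrist_torque': array([-0.06190163,  0.01084595,  0.01736953]), 'finger_gap': 0.09196886219361586}
side 49.902754962545636 310.25291475303806 196.05981993886468 [[-0.6789  0.3686 -0.635  -0.1394]
 [-0.734  -0.3212  0.5984  0.6368]
 [ 0.0166  0.8724  0.4886  0.5895]
 [ 0.      0.      0.      1.    ]] ['image', 'fov_y', 'cx', 'cy', 'T', 'shot'] {'fov_y': 49.902754962545636, 'cx': 310.25291475303806, 'cy': 196.05981993886468, 'shot': 1}
top 47.17333958209667 325.99821359605755 200.79900823659773 [[ 1.3700e-02  9.7550e-01 -2.1940e-01  3.1410e-01]
 [-9.9990e-01  1.3300e-02 -3.1000e-03 -1.3200e-02]
 [-1.0000e-04  2.1940e-01  9.7560e-01  1.0492e+00]
 [ 0.0000e+00  0.0000e+00  0.0000e+00  1.0000e+00]] ['image', 'fov_y', 'cx', 'cy', 'T', 'shot'] {'fov_y': 47.17333958209667, 'cx': 325.99821359605755, 'cy': 200.79900823659773, 'shot': 2}
```

View pics/side0.png

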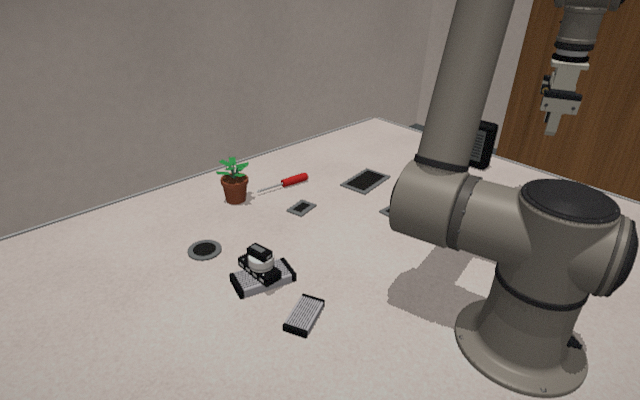

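View pics/top0.png

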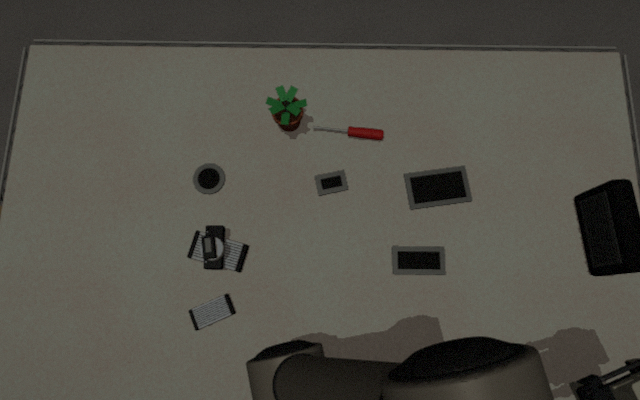

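```bash
cat > h.py <<'E'
import numpy as np, cv2
from scipy.optimize import least_squares
def K(p):
    f=200/np.tan(np.radians(p["fov_y"])/2); return f,p["cx"],p["cy"]
def proj(p,P):
    P=np.atleast_2d(P); T=np.asarray(p["T"]); f,cx,cy=K(p)
    c=(P-T[:3,3])@T[:3,:3]
    return np.stack([cx+f*c[:,0]/-c[:,2], cy-f*c[:,1]/-c[:,2]],1)
def back(p,uv,z):
    uv=np.atleast_2d(uv); T=np.asarray(p["T"]); f,cx,cy=K(p)
    d=np.stack([(uv[:,0]-cx)/f,-(uv[:,1]-cy)/f,-np.ones(len(uv))],1)@T[:3,:3].T
    o=T[:3,3]; t=(z-o[2])/d[:,2]
    return o+d*t[:,None]
def ray(p,uv):
    T=np.asarray(p["T"]); f,cx,cy=K(p)
    d=T[:3,:3]@np.array([(uv[0]-cx)/f,-(uv[1]-cy)/f,-1]); return T[:3,3],d/np.linalg.norm(d)
def tri(p1,u1,p2,u2):
    A=[];b=[]
    for p,u in((p1,u1),(p2,u2)):
        o,d=ray(p,u); M=np.eye(3)-np.outer(d,d); A.append(M); b.append(M@o)
    x=np.linalg.lstsq(np.vstack(A),np.hstack(b),rcond=None)[0]
    return x
E
python3 - <<'E'
from rig import r
from h import *
import pickle
names="reader gateway hub drive pad_reader pad_gateway pad_hub pad_drive plant screwdriver".split()
ps={n:r.get_image(n) for n in("side","top")}
regs={}
for n in ps:
    p=ps[n]; T=np.asarray(p["T"])
    for t in names:
        o=r.spot_point(p,t); g=r.regions_of(p,t); regs[n,t]=g
        print(n,t,[(round(q["conf"],2),(T[:3,:3]@q["location"]+T[:3,3]).round(3).tolist()) for q in o if q["conf"]>.2],
          [(round(q["conf"],2),int(q["pixels"].sum()),np.argwhere(q["pixels"]).mean(0)[::-1].round(1).tolist()) for q in g if q["conf"]>.2])
pickle.dump((ps,regs),open("s0.pkl","wb"))
E
```

```text
side reader [(0.73, [0.425, 0.241, 0.069]), (0.65, [0.599, 0.269, -0.0]), (0.41, [0.589, -0.274, 0.001])] [(0.6, 314, [258.9, 252.2])]
side gateway [(0.83, [0.428, 0.237, 0.044])] [(0.61, 257, [260.3, 264.8])]
side hub [(0.84, [0.437, 0.236, 0.023])] [(0.58, 528, [260.7, 272.4])]
side drive [(0.93, [0.426, 0.234, -0.003]), (0.61, [0.294, 0.235, -0.003])] [(0.97, 1122, [303.7, 315.6]), (0.85, 1048, [260.5, 280.4])]
side pad_reader [(0.8, [0.595, -0.021, 0.004])] [(0.61, 315, [301.1, 208.1])]
side pad_gateway [(0.66, [0.596, 0.272, -0.001])] [(0.96, 562, [204.3, 250.2])]
side pad_hub [] [(0.43, 48, [385.1, 211.4])]
side pad_drive [(0.6, [0.587, -0.274, 0.002])] [(0.68, 720, [364.9, 181.0]), (0.26, 325, [259.6, 252.6])]
side plant [(0.92, [0.751, 0.085, -0.001])] [(0.67, 922, [234.4, 182.6]), (0.59, 270, [301.6, 207.9])]
side screwdriver [(0.59, [0.719, -0.062, -0.002])] [(0.64, 186, [293.6, 179.8])]
top reader [(0.6, [0.426, 0.24, 0.071]), (0.33, [0.584, -0.274, 0.003])] [(0.7, 319, [208.1, 246.5])]
top gateway [(0.78, [0.429, 0.233, 0.039]), (0.5, [0.592, -0.02, 0.004])] [(0.61, 216, [216.2, 250.0])]
top hub [(0.77, [0.432, 0.238, 0.022])] [(0.92, 441, [214.1, 245.7])]
top drive [(0.88, [0.292, 0.239, 0.0]), (0.63, [0.43, 0.232, 0.002])] [(0.76, 974, [211.1, 311.2]), (0.66, 956, [220.8, 251.8])]
top pad_reader [(0.96, [0.591, -0.019, 0.003])] [(0.78, 647, [330.6, 182.3])]
top pad_gateway [(0.88, [0.604, 0.268, 0.002])] [(0.58, 807, [207.8, 178.0])]
top pad_hub [(0.84, [0.414, -0.218, -0.0])] [(0.82, 1559, [417.7, 260.2])]
top pad_drive [(0.92, [0.585, -0.275, -0.002])] [(0.77, 2378, [437.3, 187.0]), (0.55, 1190, [286.1, 108.6])]
top plant [(0.71, [0.748, 0.084, -0.0])] [(0.9, 1130, [286.6, 108.3])]
top screwdriver [(0.91, [0.719, -0.059, 0.005])] [(0.74, 441, [360.6, 132.0])]
```

```bash
python3 - <<'E'
import pickle,cv2,numpy as np
ps,regs=pickle.load(open("s0.pkl","rb"))
a=ps["top"]["image"][215:335,160:280]; b=ps["side"]["image"][230:350,215:335]
f=lambda i:cv2.resize(cv2.convertScaleAbs(i[:,:,::-1],alpha=1.6),(400,400),interpolation=cv2.INTER_CUBIC)
cv2.imwrite("pics/crop0.png",np.hstack([f(a),f(b)]))
E
```

```text
(no output)
```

View pics/crop0.png

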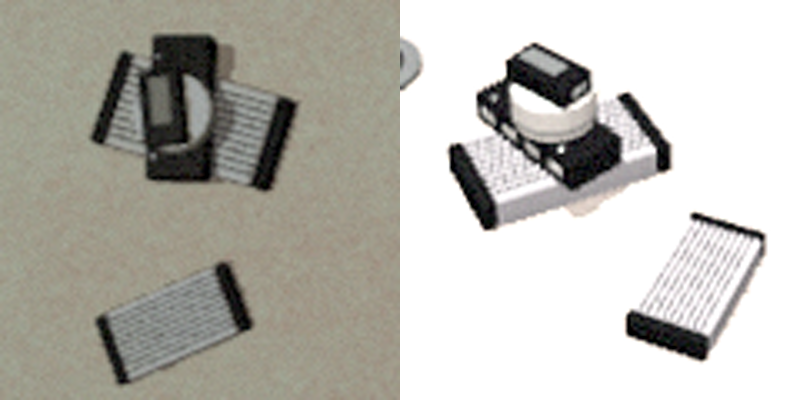

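```bash
cat >> h.py <<'E'
from scipy.optimize import minimize
def box(x,y,z,yaw,L,W,H):
    c,s=np.cos(yaw),np.sin(yaw)
    return np.array([[x+c*a*L/2-s*b*W/2,y+s*a*L/2+c*b*W/2,z+k*H] for k in(0,1) for a,b in((-1,-1),(1,-1),(1,1),(-1,1))])
def cyl(x,y,z,D,H,n=48):
    t=np.linspace(0,2*np.pi,n,endpoint=False)
    return np.array([[x+D/2*np.cos(a),y+D/2*np.sin(a),z+k*H] for k in(0,1) for a in t])
SS=6
def render(p,P,roi):
    x0,y0,w,h=roi
    uv=proj(p,P); uv=((uv+0.5-[x0,y0])*SS-0.5)
    m=np.zeros((h*SS,w*SS),np.uint8)
    hull=cv2.convexHull(uv.astype(np.float32))
    cv2.fillConvexPoly(m,np.round(hull*16).astype(np.int32),255,shift=4)
    return cv2.resize(m,(w,h),interpolation=cv2.INTER_AREA)/255.
def roi_of(p,P,m=8):
    uv=proj(p,P); a=np.floor(uv.min(0)).astype(int)-m; b=np.ceil(uv.max(0)).astype(int)+m
    a=np.maximum(a,0); b=np.minimum(b,[640,400]); return a[0],a[1],b[0]-a[0],b[1]-a[1]
def crop(im,roi):
    x,y,w,h=roi; return im[y:y+h,x:x+w]
def fit_layers(p,layers,x0,step,m=5):
    """layers(params)->list of point sets painted back-to-front; fits grey levels linearly."""
    roi=roi_of(p,np.vstack(layers(x0)),m); g=cv2.cvtColor(p["image"],cv2.COLOR_RGB2GRAY).astype(float); g=crop(g,roi)
    def cost(x,full=False):
        L=[np.ones_like(g)]
        for P in layers(x):
            a=cv2.GaussianBlur(render(p,P,roi),(0,0),.5); L=[l*(1-a) for l in L]+[a]
        A=np.stack([l.ravel() for l in L],1); c=np.linalg.lstsq(A,g.ravel(),rcond=None)[0]
        return ((A@c-g.ravel())**2).mean()
    x0=np.asarray(x0,float)
    S=np.vstack([x0]+[x0+np.eye(len(x0))[i]*step[i] for i in range(len(x0))])
    o=minimize(cost,x0,method="Nelder-Mead",options=dict(initial_simplex=S,xatol=1e-5,fatol=1e-4,maxiter=400))
    return o.x,o.fun
def fit_mask(views,model,x0,step):
    """views: list of (p,mask). silhouettes"""
    R=[]
    for p,mk in views:
        roi=roi_of(p,model(x0),12); R.append((p,roi,cv2.GaussianBlur(crop(mk.astype(float),roi),(0,0),1.)))
    def cost(x):
        return sum(((cv2.GaussianBlur(render(p,model(x),roi),(0,0),1.)-t)**2).sum() for p,roi,t in R)
    x0=np.asarray(x0,float)
    S=np.vstack([x0]+[x0+np.eye(len(x0))[i]*step[i] for i in range(len(x0))])
    o=minimize(cost,x0,method="Nelder-Mead",options=dict(initial_simplex=S,xatol=1e-5,fatol=1e-4,maxiter=500))
    return o.x,o.fun
E
cat > fit0.py <<'E'
from h import *
import pickle
ps,regs=pickle.load(open("s0.pkl","rb"))
def rect(sz,sz2,zt): return lambda q:[box(q[0],q[1],0,q[2],*sz,zt),box(q[0],q[1],zt,q[2],*sz2,0)]
for n in("top","side"):
    p=ps[n]
    for t,sz,i,g in(("pad_reader",(.072,.05),(.048,.026),(.593,-.02)),("pad_hub",(.12,.064),(.096,.04),(.415,-.218)),("pad_drive",(.148,.088),(.124,.064),(.586,-.275))):
        if n=="side" and t=="pad_hub": continue
        best=None
        for y0 in np.radians([90,70,110]):
            f=fit_layers(p,rect(sz,i,.005),[*g,y0],[.006,.006,.15])
            if best is None or f[1]<best[1]: best=f
        print(n,t,best[0].round(4),np.degrees(best[0][2]).round(1),round(best[1],1))
    f=fit_layers(p,lambda q:[cyl(q[0],q[1],0,.076,.005),cyl(q[0],q[1],.005,.052,0)],[.6,.27],[.006,.006]); print(n,"pad_gateway",f[0].round(4),round(f[1],1))
def mk(n,t,i=0): return ps[n],regs[n,t][i]["pixels"]
for vs in([mk("top","reader")],[mk("side","reader")],[mk("top","reader"),mk("side","reader")]):
    for free in (0,1):
        if free and len(vs)<2: continue
        b=None
        for y0 in(0,.4,-.4):
            if free: f=fit_mask(vs,lambda q:box(*q[:2],q[3],q[2],.048,.026,.016),[.427,.24,y0,.068],[.006,.006,.2,.006])
            else: f=fit_mask(vs,lambda q:box(*q[:2],.068,q[2],.048,.026,.016),[.427,.24,y0],[.006,.006,.2])
            if b is None or f[1]<b[1]: b=f
        print("reader",b[0].round(4),np.degrees(b[0][2]).round(1),b[1])
# size of drives
E
python3 fit0.py
```

```text
top pad_reader [ 0.5943 -0.021   1.7962] 102.9 14.9
top pad_hub [ 0.4143 -0.2216  1.5775] 90.4 13.0
top pad_drive [ 0.5864 -0.272   1.7231] 98.7 13.9
top pad_gateway [0.6003 0.2688] 16.0
side pad_reader [ 0.5935 -0.0214  1.7982] 103.0 41.8
side pad_drive [ 0.5858 -0.2726  1.7229] 98.7 160.1
side pad_gateway [0.5992 0.2684] 66.4
reader [0.4297 0.2395 0.1587] 9.1 2.551164648985281
reader [0.4288 0.2385 0.1114] 6.4 13.385352887631715
reader [0.4291 0.2391 0.1447] 8.3 17.874458057313156
reader [0.4291 0.239  0.1474 0.068 ] 8.4 17.759645034774966
```

```bash
cat > ov.py <<'E'
from h import *
def overlay(p,models,roi,scale,fn):
    x,y,w,h=roi
    im=cv2.resize(cv2.convertScaleAbs(crop(p["image"],roi)[:,:,::-1],alpha=1.4),(w*scale,h*scale),interpolation=cv2.INTER_CUBIC)
    for P,c in models:
        n=len(P)//2; uv=(proj(p,P)+.5-[x,y])*scale-.5
        for k in(0,1):
            cv2.polylines(im,[np.round(uv[k*n:(k+1)*n]).astype(int)],True,c,1,cv2.LINE_AA)
    cv2.imwrite(fn,im); return im
E
python3 - <<'E'
from ov import *
import pickle
ps,regs=pickle.load(open("s0.pkl","rb"))
m=[(box(.4293,.239,.068,np.radians(8.4),.048,.026,.016),(0,0,255))]
a=overlay(ps["top"],m,(180,215,80,70),5,"pics/a.png"); b=overlay(ps["side"],m,(220,230,80,70),5,"pics/b.png")
cv2.imwrite("pics/ov0.png",np.hstack([a,b]))
E
```

```text
(no output)
```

View pics/ov0.png

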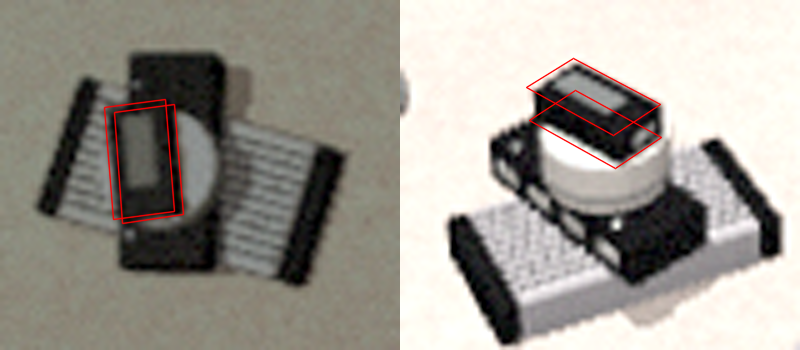

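```bash
cat > pile.py <<'E'
from h import *
from scipy.optimize import minimize
NL={}
def layers(q):
    L=[]
    rd=q[0:3]; gw=q[3:5]; hb=q[5:8]; dr=q[8:11]; lab=q[11:15]
    def B(c,z,Lx,W,H): 
        L.append(box(c[0],c[1],z,c[2],Lx,W,H)); L.append(box(c[0],c[1],z+H,c[2],Lx,W,0))
    if PRES[3]:
        B(dr,0,.124,.064,.022)
        for s in(-1,1):
            o=.0575*s; L.append(box(dr[0]+o*np.cos(dr[2]),dr[1]+o*np.sin(dr[2]),0,dr[2],.009,.064,.022))
    if PRES[2]: B(hb,.022,.096,.040,.022)
    if PRES[1]: L.append(cyl(gw[0],gw[1],.044,.052,.024)); L.append(cyl(gw[0],gw[1],.068,.052,0))
    if PRES[0]:
        B(rd,.068,.048,.026,.016)
        c,s=np.cos(rd[2]),np.sin(rd[2])
        L.append(box(rd[0]+c*lab[0]-s*lab[1],rd[1]+s*lab[0]+c*lab[1],.084,rd[2],lab[2],lab[3],0))
    return L
PRES=[1,1,1,1]
def setpres(p): PRES[:]=p
def fit(views,q0,idx,dz=None,maxfev=3000):
    q0=np.array(q0,float); D=[]
    for p in views:
        roi=roi_of(p,np.vstack(layers(q0)),6); g=crop(cv2.cvtColor(p["image"],cv2.COLOR_RGB2GRAY).astype(float),roi); D.append((p,roi,g))
    def cost(v):
        q=q0.copy(); q[idx]=v*.01+q0[idx]*0; t=0
        for p,roi,g in D:
            L=[np.ones_like(g)]
            for P in layers(q):
                a=cv2.GaussianBlur(render(p,P,roi),(0,0),.5); L=[l*(1-a) for l in L]+[a]
            A=np.stack([l.ravel() for l in L],1); A2=A.T@A+1e-3*np.eye(A.shape[1]); c=np.linalg.solve(A2,A.T@g.ravel())
            t+=((A@c-g.ravel())**2).mean()/g.std()**2
        return t
    o=minimize(cost,q0[idx]/.01,method="Powell",options=dict(xtol=1e-3,ftol=1e-5,maxfev=maxfev))
    q=q0.copy(); q[idx]=o.x*.01; return q,o.fun
E
cat > f1.py <<'E'
from pile import *; from ov import overlay
import pickle
ps,regs=pickle.load(open("s0.pkl","rb"))
q=np.array([.429,.238,.15, .430,.235, .434,.236,0, .428,.234,np.radians(-107), .004,.002,.03,.013])
for vs in (["top"],["side"],["top","side"]):
    o,f=fit([ps[n] for n in vs],q,np.arange(15)); print(vs,o.round(4),np.degrees(o[[2,7,10]]).round(1),f)
np.save("q0.npy",o)
m=[(box(o[0],o[1],.068,o[2],.048,.026,.016),(0,0,255)),(cyl(o[3],o[4],.044,.052,.024),(0,255,0)),(box(o[5],o[6],.022,o[7],.096,.04,.022),(255,0,0)),(box(o[8],o[9],0,o[10],.124,.064,.022),(0,255,255))]
a=overlay(ps["top"],m,(180,215,80,70),5,"pics/a.png"); b=overlay(ps["side"],m,(220,230,80,70),5,"pics/b.png")
cv2.imwrite("pics/ov1.png",np.hstack([a,b]))
E
time python3 f1.py
```

```text
['top'] [ 4.2850e-01  2.3690e-01  1.6000e-01  4.2780e-01  2.3610e-01  4.3320e-01
  2.3490e-01  1.4600e-02  4.2800e-01  2.3390e-01 -1.8349e+00  4.4000e-03
  1.5000e-03  3.0800e-02  1.2900e-02] [   9.2    0.8 -105.1] 0.08837020620993986
['side'] [ 4.2770e-01  2.3830e-01  1.5000e-01  4.2860e-01  2.3410e-01  4.3290e-01
  2.3610e-01 -2.1000e-03  4.2520e-01  2.3320e-01 -1.8675e+00  5.0000e-03
 -5.0000e-04  3.0300e-02  1.1000e-02] [ 8.60e+00 -1.00e-01 -1.07e+02] 0.1467668756006441
['top', 'side'] [ 4.2850e-01  2.3700e-01  1.5970e-01  4.2770e-01  2.3520e-01  4.3310e-01
  2.3570e-01  2.0000e-03  4.2730e-01  2.3330e-01 -1.8305e+00  4.5000e-03
  1.3000e-03  3.0100e-02  1.2100e-02] [ 9.200e+00  1.000e-01 -1.049e+02] 0.25116258786103635
real	0m52.510s
user	0m48.561s
sys	0m4.444s
```

View pics/ov1.png

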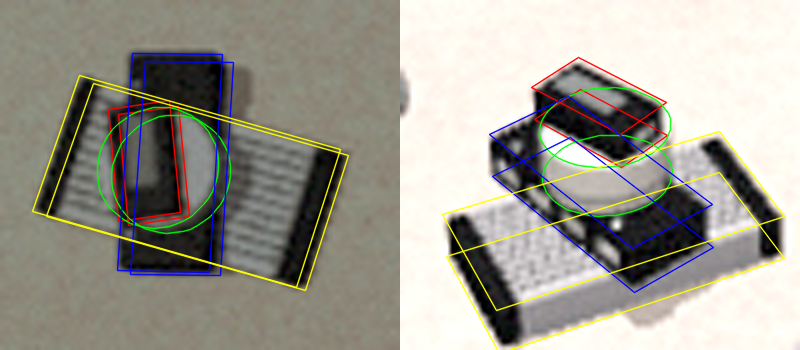

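```bash
cat > mv.py <<'E'
from rig import r
import numpy as np, sys, json
from scipy.spatial.transform import Rotation as Ro
def plan(wps, smax=.055, amax=9.0):
    """wps: list of (x,y,z,jawyaw_deg,gap_cm,hold). jawyaw = world dir of tool y (continuous). prints rows"""
    s=r.observe(); p0=s["ee_pos"]; R0=Ro.from_rotvec(s["eef_rot"])
    cj=np.degrees(s["joints"][0]-s["joints"][5]); print("t",round(s["time"],2),"tcp",p0.round(4),"jaw",round(cj,2),"gap",round(s["finger_gap"],4),"F",s["wrist_force"].round(2), "j6",np.degrees(s["joints"][5]).round(0))
    cp=p0.copy(); rows=[]
    for x,y,z,j,g,hold in wps:
        t=np.array([x,y,z]); n=max(1,int(np.ceil(max(np.linalg.norm(t-cp)/smax,abs(j-cj)/amax))))
        for i in range(1,n+1):
            p=cp+(t-cp)*i/n; a=np.radians(cj+(j-cj)*i/n)
            ty=np.array([np.cos(a),np.sin(a),0]); tz=np.array([0,0,-1.]); tx=np.cross(ty,tz)
            Rt=Ro.from_matrix(np.stack([tx,ty,tz],1))
            d=R0.inv().apply(p-p0)*100; w=(R0.inv()*Rt).as_rotvec()
            rows.append([*d.round(2).tolist(),*w.round(3).tolist(),g])
        rows+= [rows[-1]]*hold; cp=t;cj=j
    print(len(rows)); print(json.dumps(rows,separators=(",",":")).replace("-0.0,","0,").replace(".0,",","))
E
python3 - <<'E'
from mv import *
plan([(.42,-.2,.227,-75,9,0),(.4285,.10,.2,-80.8,9,0),(.4285,.2372,.16,-80.8,6,2)])
E
```

```text
t 2.2 tcp [ 0.2    -0.4854  0.2267] jaw -67.61 gap 0.0921 F [-0.08 -0.15  0.21] j6 -8.0
18
[[4.46,-2.57,0,0,0,0.018,9],[8.92,-5.15,-0.01,0,0,0.037,9],[13.38,-7.72,-0.01,0,0,0.055,9],[17.84,-10.29,-0.02,0,0,0.074,9],[22.3,-12.87,-0.02,0,0,0.092,9],[26.75,-15.44,-0.03,0,0,0.111,9],[31.21,-18.01,-0.03,0,0,0.129,9],[33.25,-22.58,0.42,0,0,0.146,9],[35.28,-27.15,0.87,0,0,0.163,9],[37.32,-31.72,1.32,0,0,0.18,9],[39.36,-36.29,1.77,0,0,0.196,9],[41.39,-40.86,2.22,0,0,0.213,9],[43.43,-45.43,2.67,0,0,0.23,9],[45.17,-49.66,4,0,0,0.23,6],[46.91,-53.89,5.33,0,0,0.23,6],[48.65,-58.11,6.67,0,0,0.23,6],[48.65,-58.11,6.67,0,0,0.23,6],[48.65,-58.11,6.67,0,0,0.23,6]]
```

Request:
{"fn": "step_arm", "kwargs": {"rows": [[[4.5,-2.6,0,0,0,0.02,9],[8.9,-5.2,0,0,0,0.04,9],[13.4,-7.7,0,0,0,0.06,9],[17.8,-10.3,0,0,0,0.07,9],[22.3,-12.9,0,0,0,0.09,9],[26.8,-15.4,0,0,0,0.11,9],[31.2,-18,0,0,0,0.13,9],[33.3,-22.6,0.4,0,0,0.15,9],[35.3,-27.2,0.9,0,0,0.16,9],[37.3,-31.7,1.3,0,0,0.18,9],[39.4,-36.3,1.8,0,0,0.2,9],[41.4,-40.9,2.2,0,0,0.21,9],[43.4,-45.4,2.7,0,0,0.23,9],[45.2,-49.7,4,0,0,0.23,6],[46.9,-53.9,5.3,0,0,0.23,6],[48.7,-58.1,6.7,0,0,0.23,6],[48.7,-58.1,6.7,0,0,0.23,6],[48.7,-58.1,6.7,0,0,0.23,6]]]}}

```text
time: 4.45
ee_pos: [0.4289, 0.2371, 0.1597]
eef_rot: [3.131, 0.253, -0.0]
wrist_force: [0.4, 0.2, -0.6]
finger_gap: 0.0602
```

```bash
cat > look.py <<'E'
from rig import r
from h import *
import sys
def both(fn,rt,rs,sc,alpha=1.4):
    out=[];P={}
    for n,roi in(("top",rt),("side",rs)):
        if roi is None: continue
        p=r.get_image(n); P[n]=p; x,y,w,h=roi
        out.append(cv2.resize(cv2.convertScaleAbs(crop(p["image"],roi)[:,:,::-1],alpha=alpha if n=="top" else 1.0),(w*sc,h*sc),interpolation=cv2.INTER_CUBIC))
    cv2.imwrite(fn,np.hstack(out)); return P
E
python3 - <<'E'
from look import *
P=both("pics/hov1.png",(170,200,100,110),(210,190,100,110),4)
# projected TCP
for n in P: print(n,proj(P[n],r.observe()["ee_pos"]))
from mv import *
plan([(.4285,.2372,.10,-80.8,4.5,0),(.4285,.2372,.072,-80.8,4.5,1)],smax=.03)
E
```

```text
top [[198.87446379 241.53752651]]
side [[257.55288104 215.38969668]]
t 4.55 tcp [0.4293 0.2365 0.1601] jaw -80.86 gap 0.0597 F [ 0.08 -0.61  0.31] j6 101.0
5
[[-0.02,-0.03,2,0,-0.001,0,4.5],[-0.04,-0.06,4,0,-0.001,0,4.5],[-0.07,-0.09,6.01,0,-0.001,-0.001,4.5],[-0.07,-0.09,8.81,0,-0.001,-0.001,4.5],[-0.07,-0.09,8.81,0,-0.001,-0.001,4.5]]
```

View pics/hov1.png

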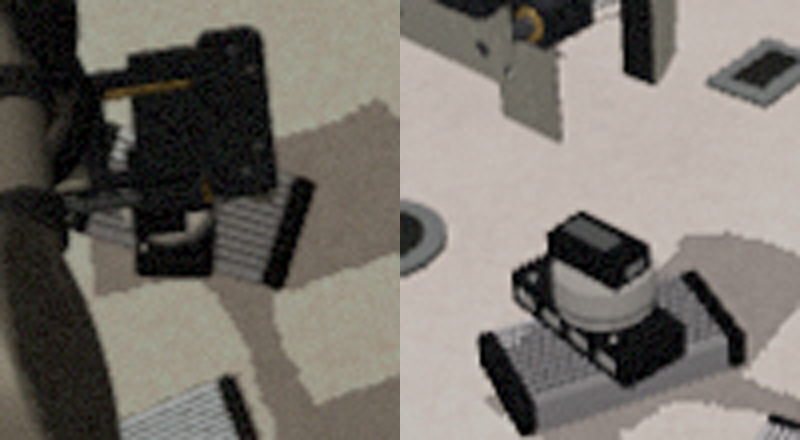

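Request:
{"fn": "step_arm", "kwargs": {"rows": [[[-0.05,-0.05,2,0,0,0,4.5],[-0.05,-0.05,4,0,0,0,4.5],[-0.05,-0.05,6,0,0,0,4.5],[-0.05,-0.05,7.5,0,0,0,4.5],[-0.05,-0.05,8.4,0,0,0,4.5],[-0.05,-0.05,8.8,0,0,0,4.5],[-0.05,-0.05,8.8,0,0,0,4.5]]]}}

```text
time: 5.42
ee_pos: [0.429, 0.2367, 0.0723]
eef_rot: [3.132, 0.25, 0.002]
wrist_force: [-0.1, 0.6, 1.1]
finger_gap: 0.0449
```

```bash
python3 - <<'E'
from look import *
P=both("pics/low1.png",None,(220,210,80,80),8)
E
```

```text
(no output)
```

View pics/low1.png

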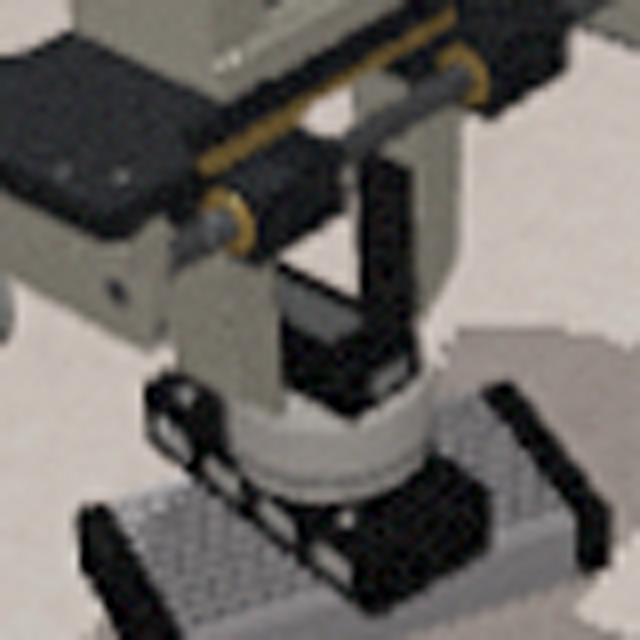

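Request:
{"fn": "step_arm", "kwargs": {"rows": [[[0,0,0,0,0,0,3.2],[0,0,0,0,0,0,2.8],[0,0,0,0,0,0,2.5],[0,0,0,0,0,0,2.2],[0,0,0,0,0,0,2.0],[0,0,0,0,0,0,2.0]]], "squeeze": 8}}

```text
time: 6.22
ee_pos: [0.4292, 0.2369, 0.0727]
eef_rot: [-3.131, -0.25, -0.003]
wrist_force: [-0.7, 0.1, 3.2]
finger_gap: 0.026
```

Request:
{"fn": "step_arm", "kwargs": {"rows": [[[0,0,-0.5,0,0,0,2.0],[0,0,-1.5,0,0,0,2.0],[0,0,-3.5,0,0,0,2.0],[0,0,-5.5,0,0,0,2.0],[0,0,-5.5,0,0,0,2.0]]]}}

```text
time: 6.85
ee_pos: [0.4301, 0.2373, 0.1293]
eef_rot: [-3.13, -0.25, -0.008]
wrist_force: [0.5, 0.5, 0.3]
finger_gap: 0.0258
```

```bash
python3 - <<'E'
from look import *
P=both("pics/lift1.png",None,(210,190,100,100),7)
E
```

```text
(no output)
```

View pics/lift1.png

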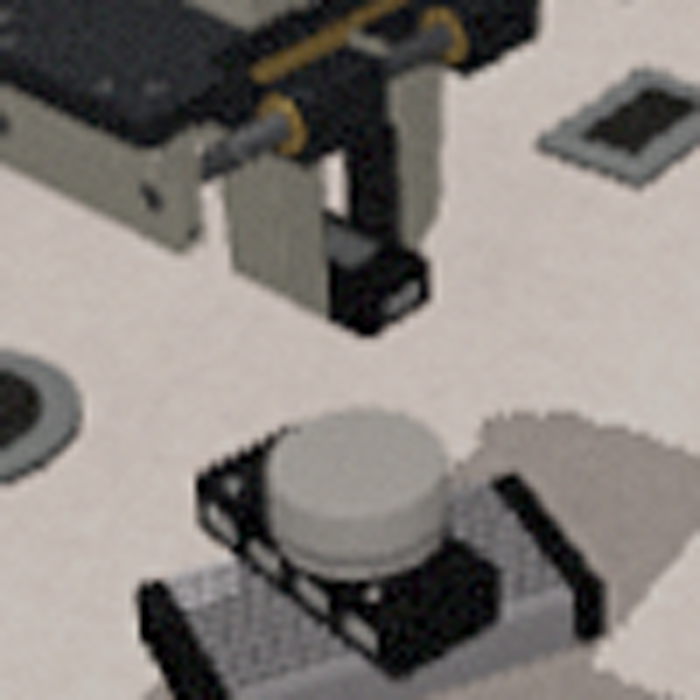

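```bash
python3 - <<'E'
from mv import *
plan([(.43,.237,.16,-80.8,2,0),(.594,-.0206,.15,12.95,2,0),(.594,-.0206,.04,12.95,2,2)])
E
```

```text
t 6.9 tcp [0.4294 0.237  0.1282] jaw -80.88 gap 0.0259 F [ 0.02  0.44 -0.16] j6 101.0
16
[[0.07,0.01,-3.18,0,-0.003,-0.001,2],[1.17,2.55,-3.08,0,-0.003,-0.15,2],[2.27,5.1,-2.99,0,-0.003,-0.299,2],[3.37,7.65,-2.9,0,-0.003,-0.447,2],[4.47,10.2,-2.8,0.001,-0.003,-0.596,2],[5.57,12.75,-2.71,0.001,-0.003,-0.745,2],[6.67,15.3,-2.62,0.001,-0.003,-0.894,2],[7.77,17.85,-2.52,0.001,-0.003,-1.042,2],[8.87,20.4,-2.43,0.002,-0.003,-1.191,2],[9.97,22.95,-2.33,0.002,-0.003,-1.34,2],[11.07,25.49,-2.24,0.002,-0.003,-1.489,2],[12.17,28.04,-2.15,0.002,-0.003,-1.637,2],[12.15,28.05,3.35,0.002,-0.003,-1.637,2],[12.13,28.05,8.85,0.002,-0.003,-1.637,2],[12.13,28.05,8.85,0.002,-0.003,-1.637,2],[12.13,28.05,8.85,0.002,-0.003,-1.637,2]]
```

Request:
{"fn": "step_arm", "kwargs": {"rows": [[[0.1,0,-3.2,0,0,0,2],[1.2,2.6,-3.1,0,0,-0.15,2],[2.3,5.1,-3,0,0,-0.3,2],[3.4,7.7,-2.9,0,0,-0.45,2],[4.5,10.2,-2.8,0,0,-0.6,2],[5.6,12.8,-2.7,0,0,-0.75,2],[6.7,15.3,-2.6,0,0,-0.9,2],[7.8,17.9,-2.5,0,0,-1.04,2],[8.9,20.4,-2.4,0,0,-1.19,2],[10,23,-2.3,0,0,-1.34,2],[11.1,25.5,-2.2,0,0,-1.49,2],[12.15,28.05,-2.2,0,0,-1.637,2],[12.15,28.05,2,0,-0.003,-1.637,2],[12.13,28.05,6,0.002,-0.003,-1.637,2],[12.13,28.05,8.5,0.002,-0.003,-1.637,2],[12.13,28.05,8.85,0.002,-0.003,-1.637,2],[12.13,28.05,8.85,0.002,-0.003,-1.637,2]]]}}

```text
time: 9.02
ee_pos: [0.5941, -0.0206, 0.0401]
eef_rot: [1.957, 2.457, -0.0]
wrist_force: [0.8, -0.2, 0.2]
finger_gap: 0.0262
```

```bash
python3 - <<'E'
from look import *
P=both("pics/pl1.png",(290,140,80,80),(260,150,80,80),5)
from mv import *
plan([(.594,-.0206,.012,12.95,2,1)],.015)
E
```

```text
t 9.12 tcp [ 0.5948 -0.0207  0.0412] jaw 12.92 gap 0.0257 F [ 0.27 -0.26 -0.85] j6 -22.0
3
[[0.01,-0.04,1.46,0.002,0.001,0,2],[0.03,-0.08,2.92,0.002,0.001,0,2],[0.03,-0.08,2.92,0.002,0.001,0,2]]
```

View pics/pl1.png

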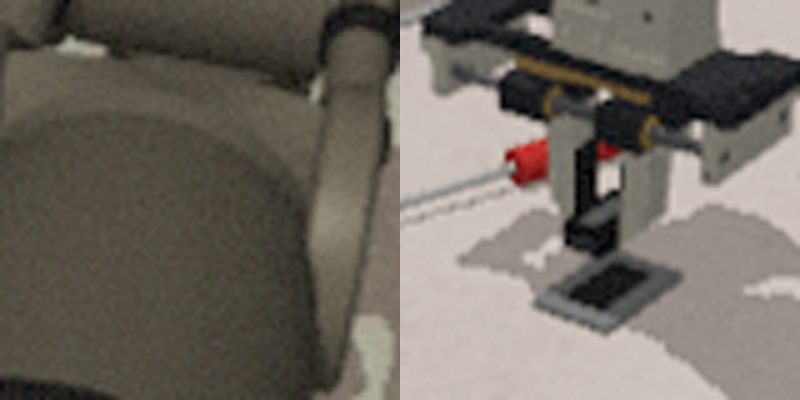

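Request:
{"fn": "step_arm", "kwargs": {"rows": [[[0,-0.04,1.2,0,0,0,2],[0,-0.05,2.3,0,0,0,2],[0,-0.05,2.8,0,0,0,2],[0,-0.05,2.9,0,0,0,2],[0,-0.05,3.0,0,0,0,2],[0,-0.05,3.0,0,0,0,2]]]}}

```text
time: 9.88
ee_pos: [0.5945, -0.0208, 0.0113]
eef_rot: [1.956, 2.456, 0.002]
wrist_force: [0.1, -0.3, -0.2]
finger_gap: 0.0259
```

Request:
{"fn": "step_arm", "kwargs": {"rows": [[[0,0,0.05,0,0,0,2],[0,0,0.1,0,0,0,2],[0,0,0.1,0,0,0,2]]]}}

```text
time: 10.25
ee_pos: [0.5945, -0.0209, 0.0104]
eef_rot: [1.956, 2.456, 0.002]
wrist_force: [0.4, -0.2, -0.3]
finger_gap: 0.0261
```

```bash
python3 - <<'E'
from look import *
P=both("pics/pl1b.png",None,(260,150,80,80),8)
print([ (r.observe()[k]).round(4) for k in ("ee_pos","wrist_force")])
E
```

```text
[array([ 0.5944, -0.0208,  0.0103]), array([-0.1705,  0.281 , -0.8086])]
```

View pics/pl1b.png

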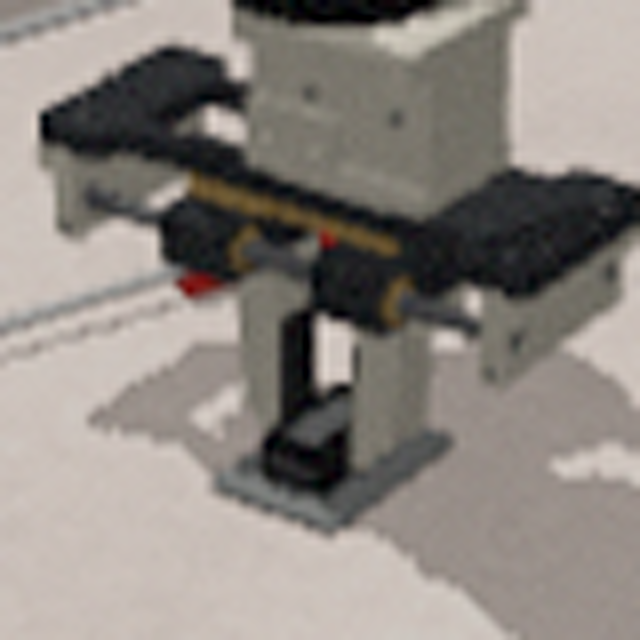

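Request:
{"fn": "step_arm", "kwargs": {"rows": [[[0,0,0.04,0,0,0,2],[0,0,0.07,0,0,0,2],[0,0,0.07,0,0,0,2]]]}}

```text
time: 10.68
ee_pos: [0.5945, -0.0209, 0.0098]
eef_rot: [1.955, 2.455, 0.002]
wrist_force: [-1.0, -0.7, 1.9]
finger_gap: 0.0261
```

Request:
{"fn": "step_arm", "kwargs": {"rows": [[[0,0,0.05,0,0,0,2],[0,0,0.05,0,0,0,2]]]}}

```text
time: 10.92
ee_pos: [0.5945, -0.0209, 0.0097]
eef_rot: [1.955, 2.455, 0.002]
wrist_force: [-2.1, 0.3, 4.2]
finger_gap: 0.0257
```

Request:
{"fn": "step_arm", "kwargs": {"rows": [[[0,0,0,0,0,0,2.8],[0,0,0,0,0,0,3.4],[0,0,0,0,0,0,4.5],[0,0,0,0,0,0,4.5],[0,0,-2,0,0,0,4.5],[0,0,-6,0,0,0,4.5],[0,0,-11,0,0,0,5],[0,0,-15,0,0,0,6],[0,0,-15,0,0,0,7]]]}}

```text
time: 12.05
ee_pos: [0.596, -0.021, 0.1634]
eef_rot: [1.951, 2.45, 0.007]
wrist_force: [0.4, 0.8, 0.2]
finger_gap: 0.0657
```

```bash
python3 - <<'E'
from mv import *
plan([(.428,.14,.16,-10,7.5,0)])
E
```

```text
t 12.05 tcp [ 0.596  -0.021   0.1634] jaw 12.93 gap 0.0657 F [0.39 0.77 0.16] j6 -22.0
5
[[3.89,-2.55,0.03,0.01,0.004,0.08,7.5],[7.78,-5.11,0.05,0.01,0.004,0.16,7.5],[11.67,-7.66,0.08,0.01,0.003,0.24,7.5],[15.57,-10.22,0.11,0.01,0.003,0.32,7.5],[19.46,-12.77,0.14,0.01,0.002,0.4,7.5]]
```

```bash
python3 - <<'E'
from mv import *
plan([(.42,-.2,.2,60,7.5,1)])
E
```

```text
t 12.05 tcp [ 0.596  -0.021   0.1634] jaw 12.93 gap 0.0657 F [0.39 0.77 0.16] j6 -22.0
7
[[-2.25,-3.52,-0.63,0.009,0.005,-0.137,7.5],[-4.51,-7.04,-1.27,0.009,0.006,-0.274,7.5],[-6.76,-10.56,-1.9,0.008,0.006,-0.411,7.5],[-9.01,-14.08,-2.53,0.008,0.007,-0.548,7.5],[-11.26,-17.61,-3.17,0.008,0.007,-0.684,7.5],[-13.52,-21.13,-3.8,0.007,0.008,-0.821,7.5],[-13.52,-21.13,-3.8,0.007,0.008,-0.821,7.5]]
```

Request:
{"fn": "step_arm", "kwargs": {"rows": [[[-2.3,-3.5,-0.6,0.01,0.005,-0.14,7.5],[-4.5,-7,-1.3,0.01,0.006,-0.27,7.5],[-6.8,-10.6,-1.9,0.01,0.006,-0.41,7.5],[-9,-14.1,-2.5,0.01,0.007,-0.55,7.5],[-11.3,-17.6,-3.2,0.01,0.007,-0.68,7.5],[-13.5,-21.1,-3.8,0.007,0.008,-0.82,7.5],[-13.5,-21.1,-3.8,0.007,0.008,-0.82,7.5]]]}}

```text
time: 12.92
ee_pos: [0.4185, -0.2011, 0.1993]
eef_rot: [-0.819, -3.032, -0.0]
wrist_force: [-0.8, 0.9, -0.3]
finger_gap: 0.0749
```

```bash
cat > f2.py <<'E'
from look import *
from pile import *
import pile,pickle
P=both("pics/n2.png",(170,150,200,130),(180,180,200,130),2)
pickle.dump(P,open("s2.pkl","wb"))
# reader on pad
def rl(q):
    return [box(q[0],q[1],0,1.7969,.072,.05,.005),box(.594,-.0212,.005,1.7969,.048,.026,0),box(q[0],q[1],.005,q[2],.048,.026,.016),box(q[0],q[1],.021,q[2],.048,.026,0)]
for n in P:
    def rl(q):
        c,s=np.cos(q[2]),np.sin(q[2])
        return [box(.594,-.0212,0,1.7969,.072,.05,.005),box(q[0],q[1],.005,q[2],.048,.026,.016),box(q[0],q[1],.021,q[2],.048,.026,0),
          box(q[0]+c*q[3]-s*q[4],q[1]+s*q[3]+c*q[4],.021,q[2],.030,.0125,0)]
    bb=None
    for sg in(1,-1):
        f=fit_layers(P[n],rl,[.594,-.0212,1.797,.0045*sg,.001*sg],[.003,.003,.05,.001,.001])
        if bb is None or f[1]<bb[1]: bb=f
    print(n,"reader",bb[0].round(4),np.degrees(bb[0][2]).round(1),bb[1])
q=np.load("q0.npy"); pile.PRES[:]=[0,1,1,1]
for vs in(["top"],["side"],["top","side"]):
    o,f=fit([P[n] for n in vs],q,np.arange(3,11)); print(vs,o[3:11].round(4),np.degrees(o[[7,10]]).round(1),f)
np.save("q2.npy",o)
E
python3 f2.py
```

```text
top reader [ 5.9150e-01 -1.9900e-02  1.7907e+00  3.7000e-03 -1.7000e-03] 102.6 25.15511680224459
side reader [ 0.5889 -0.0171  1.8533 -0.0033 -0.0037] 106.2 143.43448404900474
['top'] [ 0.4277  0.2359  0.4332  0.2351  0.0148  0.4277  0.2339 -1.8306] [   0.8 -104.9] 0.09777383751525172
['side'] [ 0.428   0.2343  0.4331  0.2357 -0.0073  0.4266  0.2324 -1.838 ] [  -0.4 -105.3] 0.14255588207817652
['top', 'side'] [ 0.4277  0.2352  0.4331  0.2357  0.002   0.4273  0.2333 -1.8306] [ 1.000e-01 -1.049e+02] 0.2591615994253793
```

View pics/n2.png

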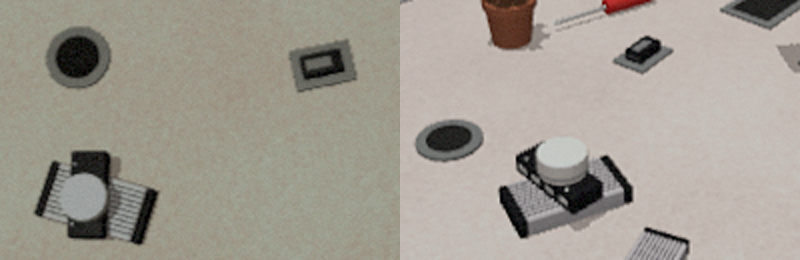

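```bash
cat > f2b.py <<'E'
from ov import *
import pickle
P=pickle.load(open("s2.pkl","rb"))
im=[]
for n,roi in(("top",(305,160,50,50)),("side",(276,184,50,50))):
    def rl(q):
        c,s=np.cos(q[2]),np.sin(q[2])
        return [box(q[5],q[6],0,1.7969,.072,.05,.005),box(q[0],q[1],.005,q[2],.048,.026,.016),box(q[0],q[1],.021,q[2],.048,.026,0),
          box(q[0]+c*q[3]-s*q[4],q[1]+s*q[3]+c*q[4],.021,q[2],.030,.0125,0)]
    bb=None
    for sg in(1,-1):
        f=fit_layers(P[n],rl,[.594,-.0212,1.797,.0045*sg,.001*sg,.594,-.0212],[.003,.003,.05,.001,.001,.003,.003])
        if bb is None or f[1]<bb[1]: bb=f
    o=bb[0]; print(n,o.round(4),np.degrees(o[2]),bb[1])
    im.append(overlay(P[n],[(box(.594,-.0212,0,1.797,.072,.05,.005),(0,255,0)),(box(.594,-.0212,.005,1.797,.048,.026,.016),(0,0,255))],roi,8,"pics/a.png"))
cv2.imwrite("pics/n2b.png",np.hstack(im))
E
python3 f2b.py
```

```text
top [ 5.9300e-01 -1.9800e-02  1.8176e+00  4.9000e-03 -3.0000e-04  5.9400e-01
 -2.0800e-02] 104.14082834519937 26.834644322429924
side [ 0.5889 -0.0171  1.8448 -0.0023 -0.0036  0.5933 -0.0216] 105.69978889038383 137.35818056944518
```

View pics/n2b.png

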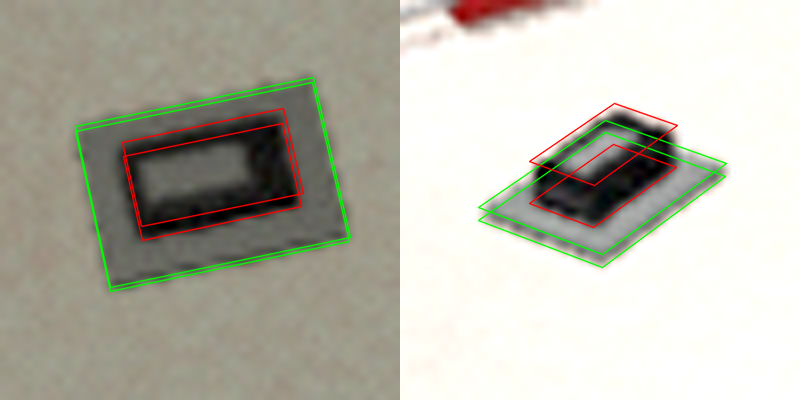

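```bash
python3 - <<'E'
from mv import *
plan([(.4277,.2352,.12,90,8,1)])
E
```

```text
t 13.03 tcp [ 0.42   -0.1996  0.1992] jaw 59.79 gap 0.0754 F [-0.4   0.82  0.36] j6 -95.0
10
[[2.36,4.22,0.89,0.001,-0.001,-0.059,8],[4.71,8.43,1.77,0.001,-0.001,-0.117,8],[7.07,12.65,2.66,0.001,-0.001,-0.176,8],[9.43,16.87,3.55,0.001,-0.001,-0.235,8],[11.78,21.08,4.43,0.001,-0.001,-0.293,8],[14.14,25.3,5.32,0.001,-0.001,-0.352,8],[16.5,29.52,6.2,0.001,-0.001,-0.41,8],[18.86,33.74,7.09,0.001,-0.001,-0.469,8],[21.21,37.95,7.98,0.001,-0.001,-0.528,8],[21.21,37.95,7.98,0.001,-0.001,-0.528,8]]
```

Request:
{"fn": "step_arm", "kwargs": {"rows": [[[2.4,4.2,0.5,0,0,-0.06,8],[4.7,8.4,1,0,0,-0.12,8],[7.1,12.7,1.5,0,0,-0.18,8],[9.4,16.9,2,0,0,-0.24,8],[11.8,21.1,2.5,0,0,-0.29,8],[14.1,25.3,3.5,0,0,-0.35,8],[16.5,29.5,4.5,0,0,-0.41,8],[18.9,33.7,6,0,0,-0.47,8],[21.2,37.95,8,0,0,-0.528,8],[21.2,37.95,8,0,0,-0.528,8],[21.2,37.95,8,0,0,-0.528,8]]]}}

```text
time: 14.4
ee_pos: [0.4272, 0.2357, 0.1192]
eef_rot: [0.002, -3.14, -0.001]
wrist_force: [-0.5, -0.5, -0.6]
finger_gap: 0.0801
```

```bash
python3 - <<'E'
from mv import *
plan([(.4277,.2352,.0475,90,8,1)],.02)
E
```

```text
t 14.4 tcp [0.4272 0.2357 0.1192] jaw 90.13 gap 0.0801 F [-0.53 -0.51 -0.64] j6 -70.0
5
[[-0.02,-0.01,1.79,0.001,-0.002,0,8],[-0.03,-0.03,3.59,0.001,-0.002,0,8],[-0.05,-0.04,5.38,0.001,-0.002,0.001,8],[-0.07,-0.05,7.17,0.001,-0.002,0.001,8],[-0.07,-0.05,7.17,0.001,-0.002,0.001,8]]
```

Request:
{"fn": "step_arm", "kwargs": {"rows": [[[0,0,2,0,0,0,8],[-0.05,-0.05,4,0,0,0,8],[-0.05,-0.05,6,0,0,0,8],[-0.05,-0.05,7,0,0,0,8],[-0.05,-0.05,7.2,0,0,0,8],[-0.05,-0.05,7.2,0,0,0,8]]]}}

```text
time: 15.15
ee_pos: [0.428, 0.2351, 0.0477]
eef_rot: [0.001, -3.14, -0.001]
wrist_force: [0.1, 0.0, 0.4]
finger_gap: 0.0795
```

```bash
python3 - <<'E'
from look import *
P=both("pics/low2.png",None,(220,210,80,80),7)
E
```

```text
(no output)
```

View pics/low2.png

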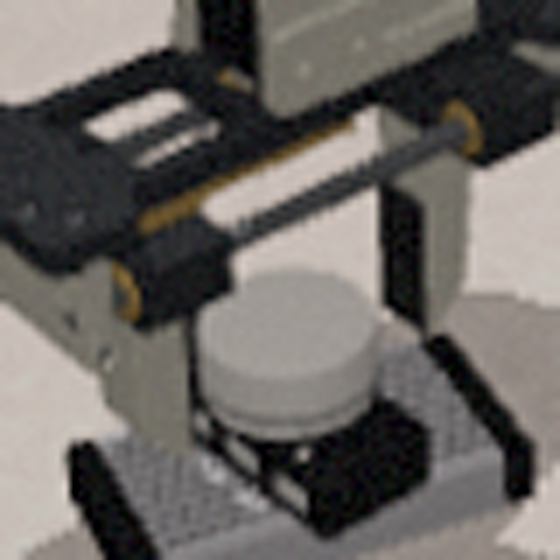

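Request:
{"fn": "step_arm", "kwargs": {"rows": [[[0,0,0,0,0,0,6.5],[0,0,0,0,0,0,5.8],[0,0,0,0,0,0,5.5],[0,0,0,0,0,0,5.2],[0,0,0,0,0,0,4.9],[0,0,0,0,0,0,4.6],[0,0,0,0,0,0,4.6]]], "squeeze": 12}}

```text
time: 16.08
ee_pos: [0.428, 0.2352, 0.0479]
eef_rot: [0.002, -3.141, -0.002]
wrist_force: [-0.4, 0.9, 0.8]
finger_gap: 0.0516
```

Request:
{"fn": "step_arm", "kwargs": {"rows": [[[0,0,-0.5,0,0,0,4.6],[0,0,-1.5,0,0,0,4.6],[0,0,-3.5,0,0,0,4.6],[0,0,-6,0,0,0,4.6],[0,0,-6,0,0,0,4.6]]]}}

```text
time: 16.7
ee_pos: [0.4293, 0.2356, 0.1098]
eef_rot: [-0.002, 3.138, 0.004]
wrist_force: [-0.3, -0.0, -1.2]
finger_gap: 0.0519
```

```bash
python3 - <<'E'
from look import *
P=both("pics/lift2.png",None,(220,210,80,80),7)
from mv import *
plan([(.5998,.2686,.11,90,4.6,0),(.5998,.2686,.04,90,4.6,1)])
E
```

```text
t 16.75 tcp [0.4285 0.2353 0.1085] jaw 90.11 gap 0.0515 F [ 1.01 -0.62 -1.9 ] j6 -70.0
7
[[-4.28,0.83,-0.03,0.002,0.001,0,4.6],[-8.57,1.65,-0.06,0.002,0.001,0,4.6],[-12.85,2.48,-0.09,0.002,0.001,0.001,4.6],[-17.13,3.31,-0.12,0.002,0.001,0.001,4.6],[-17.13,3.3,3.38,0.002,0.001,0.001,4.6],[-17.13,3.3,6.88,0.002,0.001,0.001,4.6],[-17.13,3.3,6.88,0.002,0.001,0.001,4.6]]
```

View pics/lift2.png

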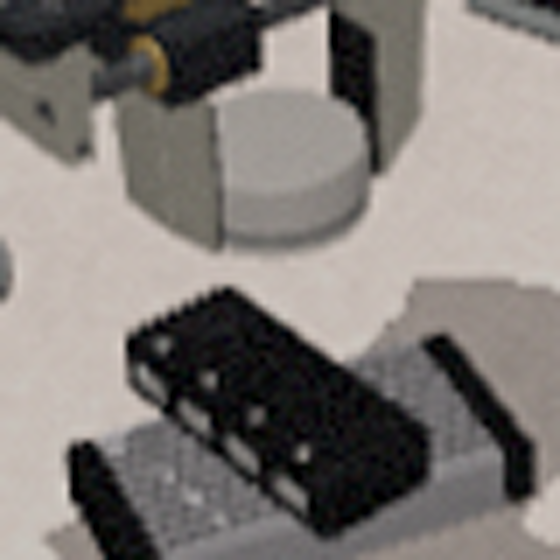

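Request:
{"fn": "step_arm", "kwargs": {"rows": [[[-3,0.6,0,0,0,0,4.6],[-7,1.4,0,0,0,0,4.6],[-11,2.1,0,0,0,0,4.6],[-15,2.9,0,0,0,0,4.6],[-17.15,3.3,0,0,0,0,4.6],[-17.15,3.3,3,0,0,0,4.6],[-17.15,3.3,6,0,0,0,4.6],[-17.15,3.3,7.5,0,0,0,4.6],[-17.15,3.3,8,0,0,0,4.6],[-17.15,3.3,8,0,0,0,4.6],[-17.15,3.3,8,0,0,0,4.6]]]}}

```text
time: 18.12
ee_pos: [0.6007, 0.2689, 0.03]
eef_rot: [-0.002, 3.139, 0.004]
wrist_force: [0.5, -0.5, -1.3]
finger_gap: 0.0516
```

```bash
python3 - <<'E'
from look import *
P=both("pics/pl2.png",None,(160,200,80,80),7)
from mv import *
plan([(.5998,.2686,.012,90,4.6,1)])
E
```

```text
t 18.18 tcp [0.6006 0.2689 0.03  ] jaw 90.1 gap 0.0516 F [ 0.45  0.87 -0.58] j6 -73.0
2
[[0.09,-0.03,1.8,0.002,0.003,0.001,4.6],[0.09,-0.03,1.8,0.002,0.003,0.001,4.6]]
```

View pics/pl2.png

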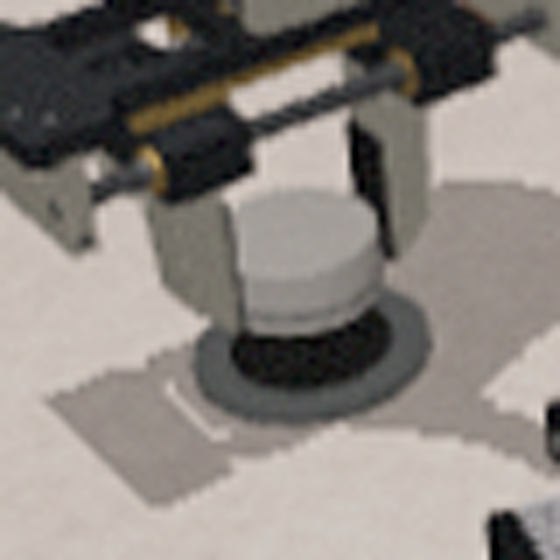

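Request:
{"fn": "step_arm", "kwargs": {"rows": [[[0.05,0,1.2,0,0.002,0,4.6],[0.08,-0.03,1.8,0,0.003,0,4.6],[0.08,-0.03,2,0,0.003,0,4.6],[0.08,-0.03,2.04,0,0.003,0,4.6],[0.08,-0.03,2.04,0,0.003,0,4.6]]]}}

```text
time: 18.8
ee_pos: [0.6001, 0.2687, 0.0097]
eef_rot: [-0.002, 3.141, 0.004]
wrist_force: [-0.2, -0.1, -2.0]
finger_gap: 0.0515
```

Request:
{"fn": "step_arm", "kwargs": {"rows": [[[0,0,0.04,0,0,0,4.6],[0,0,0.07,0,0,0,4.6],[0,0,0.07,0,0,0,4.6]]]}}

```text
time: 19.18
ee_pos: [0.6001, 0.2687, 0.009]
eef_rot: [-0.002, 3.141, 0.004]
wrist_force: [0.7, 0.2, -1.4]
finger_gap: 0.0516
```

Request:
{"fn": "step_arm", "kwargs": {"rows": [[[0,0,0.04,0,0,0,4.6],[0,0,0.07,0,0,0,4.6],[0,0,0.07,0,0,0,4.6]]]}}

```text
time: 19.55
ee_pos: [0.6001, 0.2687, 0.0089]
eef_rot: [-0.002, 3.141, 0.004]
wrist_force: [-2.3, -0.8, 5.5]
finger_gap: 0.0516
```

Request:
{"fn": "step_arm", "kwargs": {"rows": [[[0,0,0.04,0,0,0,4.6],[0,0,0.04,0,0,0,4.6]]]}}

```text
time: 19.8
ee_pos: [0.6001, 0.2687, 0.0088]
eef_rot: [-0.002, 3.141, 0.004]
wrist_force: [-2.7, -1.6, 5.6]
finger_gap: 0.0519
```

Request:
{"fn": "step_arm", "kwargs": {"rows": [[[0,0,0,0,0,0,5.4],[0,0,0,0,0,0,6],[0,0,0,0,0,0,7],[0,0,-2,0,0,0,7],[0,0,-6,0,0,0,7],[0,0,-11,0,0,0,7],[0,0,-15,0,0,0,7]]]}}

```text
time: 20.68
ee_pos: [0.6006, 0.2685, 0.1628]
eef_rot: [-0.002, 3.137, 0.006]
wrist_force: [0.3, 0.9, -0.2]
finger_gap: 0.0702
```

```bash
python3 - <<'E'
from mv import *
plan([(.42,-.2,.2,90,6.5,1)])
E
```

```text
t 20.68 tcp [0.6006 0.2685 0.1628] jaw 90.1 gap 0.0702 F [ 0.31  0.94 -0.23] j6 -73.0
11
[[1.81,-4.68,-0.4,0.004,0.004,0,6.5],[3.62,-9.36,-0.79,0.004,0.004,0,6.5],[5.43,-14.04,-1.19,0.004,0.004,0,6.5],[7.24,-18.73,-1.58,0.004,0.004,0,6.5],[9.05,-23.41,-1.98,0.004,0.004,0,6.5],[10.86,-28.09,-2.38,0.004,0.004,0,6.5],[12.67,-32.77,-2.77,0.004,0.004,0.001,6.5],[14.48,-37.45,-3.17,0.004,0.004,0.001,6.5],[16.29,-42.13,-3.56,0.004,0.004,0.001,6.5],[18.09,-46.82,-3.96,0.004,0.004,0.001,6.5],[18.09,-46.82,-3.96,0.004,0.004,0.001,6.5]]
```

Request:
{"fn": "step_arm", "kwargs": {"rows": [[[1.8,-4.7,-0.4,0,0,0,6.5],[3.6,-9.4,-0.8,0,0,0,6.5],[5.4,-14,-1.2,0,0,0,6.5],[7.2,-18.7,-1.6,0,0,0,6.5],[9,-23.4,-2,0,0,0,6.5],[10.9,-28.1,-2.4,0,0,0,6.5],[12.7,-32.8,-2.8,0,0,0,6.5],[14.5,-37.5,-3.2,0,0,0,6.5],[16.3,-42.1,-3.6,0,0,0,6.5],[18.1,-46.8,-4,0.004,0.004,0,6.5],[18.1,-46.8,-4,0.004,0.004,0,6.5]]]}}

```text
time: 22.05
ee_pos: [0.4194, -0.2027, 0.202]
eef_rot: [0.005, 3.139, -0.004]
wrist_force: [0.2, 1.2, -0.1]
finger_gap: 0.0651
```

```bash
cat > f3.py <<'E'
from look import *
from pile import *; from ov import overlay
import pile,pickle
P=both("pics/n3.png",(170,150,200,130),(180,180,200,130),2)
pickle.dump(P,open("s3.pkl","wb"))
q=np.load("q2.npy"); pile.PRES[:]=[0,0,1,1]
for vs in(["top"],["side"],["top","side"]):
    o,f=fit([P[n] for n in vs],q,np.arange(5,11)); print(vs,o[5:11].round(4),np.degrees(o[[7,10]]).round(1),f)
np.save("q3.npy",o)
m=[(box(o[5],o[6],.022,o[7],.096,.04,.022),(255,0,0)),(box(o[8],o[9],0,o[10],.124,.064,.022),(0,255,255)),(cyl(.5998,.2686,0,.076,.005),(0,255,0)),(cyl(.5998,.2686,.005,.052,.024),(0,0,255))]
a=overlay(P["top"],m,(180,160,80,120),5,"pics/a.png"); b=overlay(P["side"],m,(180,210,80,120),5,"pics/b.png")
cv2.imwrite("pics/ov3.png",np.hstack([a,b])[:600])
E
python3 f3.py
```

```text
['top'] [ 0.4332  0.2354  0.0197  0.4279  0.234  -1.83  ] [   1.1 -104.9] 0.07322090263682972
['side'] [ 0.4297  0.239   0.0021  0.4261  0.2326 -1.8372] [ 1.000e-01 -1.053e+02] 0.12264970789119137
['top', 'side'] [ 0.4331  0.2357  0.002   0.4273  0.2333 -1.8306] [ 1.000e-01 -1.049e+02] 0.23399375626626434
```

View pics/ov3.png

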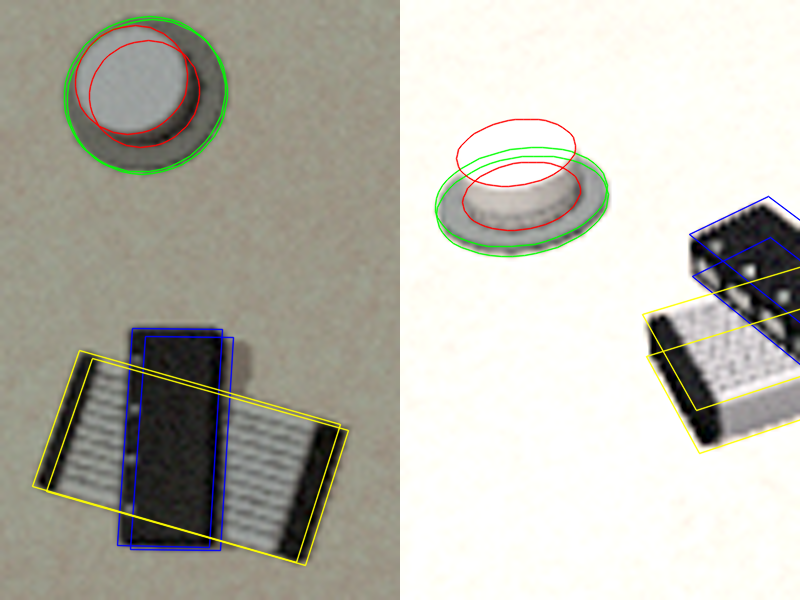

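```bash
python3 - <<'E'
from mv import *
plan([(.4328,.2355,.12,90.6,7,1)])
E
```

```text
t 22.15 tcp [ 0.42   -0.1999  0.2013] jaw 89.99 gap 0.0652 F [-0.93  0.35 -0.47] j6 -125.0
10
[[-0.14,4.84,0.9,-0.001,0.002,-0.001,7],[-0.28,9.68,1.8,-0.001,0.002,-0.002,7],[-0.42,14.51,2.7,-0.001,0.002,-0.004,7],[-0.56,19.35,3.6,-0.001,0.002,-0.005,7],[-0.7,24.19,4.5,-0.001,0.002,-0.006,7],[-0.84,29.03,5.4,-0.001,0.002,-0.007,7],[-0.98,33.87,6.3,-0.001,0.002,-0.008,7],[-1.12,38.71,7.2,-0.001,0.002,-0.01,7],[-1.26,43.54,8.1,-0.001,0.002,-0.011,7],[-1.26,43.54,8.1,-0.001,0.002,-0.011,7]]
```

Request:
{"fn": "step_arm", "kwargs": {"rows": [[[-0.1,4.8,0.5,0,0,0,7],[-0.3,9.7,1,0,0,0,7],[-0.4,14.5,1.5,0,0,0,7],[-0.6,19.4,2,0,0,0,7],[-0.7,24.2,3,0,0,0,7],[-0.8,29,4,0,0,0,7],[-1,33.9,5,0,0,0,7],[-1.1,38.7,6.5,0,0,-0.01,7],[-1.26,43.5,8.1,0,0,-0.01,7],[-1.26,43.55,10,0,0,-0.01,7],[-1.26,43.55,10,0,0,-0.01,7],[-1.26,43.55,10,0,0,-0.01,7]]]}}

```text
time: 23.65
ee_pos: [0.4328, 0.236, 0.1018]
eef_rot: [-0.016, 3.139, -0.001]
wrist_force: [0.1, -0.7, 0.4]
finger_gap: 0.0696
```

```bash
python3 - <<'E'
from mv import *
plan([(.4328,.2355,.026,90.6,7,1)],.02)
E
```

```text
t 23.65 tcp [0.4328 0.236  0.1018] jaw 90.54 gap 0.0696 F [ 0.08 -0.69  0.42] j6 -71.0
5
[[0.01,-0.01,1.89,0,0.002,0.001,7],[0.01,-0.02,3.79,0,0.002,0,7],[0.02,-0.03,5.68,0,0.002,0,7],[0.02,-0.05,7.58,0,0.002,0,7],[0.02,-0.05,7.58,0,0.002,0,7]]
```

Request:
{"fn": "step_arm", "kwargs": {"rows": [[[0,0,2,0,0,0,7],[0,0,4,0,0,0,7],[0,-0.05,6,0,0,0,7],[0,-0.05,7.2,0,0,0,7],[0,-0.05,7.6,0,0,0,7],[0,-0.05,7.6,0,0,0,7]]]}}

```text
time: 24.4
ee_pos: [0.4333, 0.2355, 0.0262]
eef_rot: [-0.016, 3.139, -0.0]
wrist_force: [0.3, 0.0, 1.3]
finger_gap: 0.0697
```

```bash
python3 - <<'E'
from look import *
P=both("pics/low3.png",None,(220,210,80,80),7)
E
```

```text
(no output)
```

View pics/low3.png

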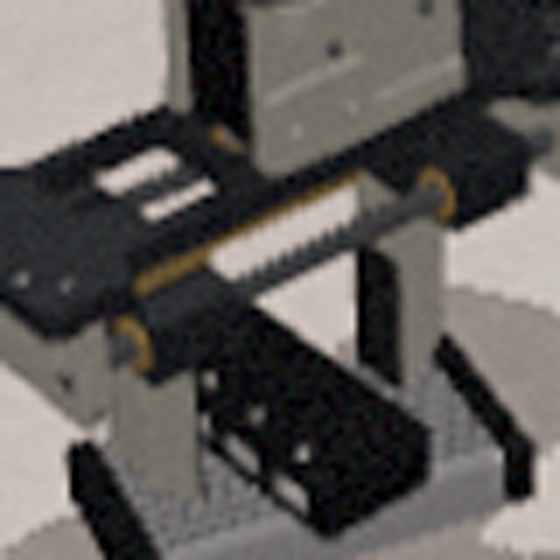

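Request:
{"fn": "step_arm", "kwargs": {"rows": [[[0,0,0,0,0,0,5.5],[0,0,0,0,0,0,4.6],[0,0,0,0,0,0,4.2],[0,0,0,0,0,0,3.9],[0,0,0,0,0,0,3.5],[0,0,0,0,0,0,3.4],[0,0,0,0,0,0,3.4]]], "squeeze": 15}}

```text
time: 25.32
ee_pos: [0.4335, 0.2357, 0.0264]
eef_rot: [-0.016, 3.138, 0.0]
wrist_force: [0.2, 1.2, 1.1]
finger_gap: 0.04
```

Request:
{"fn": "step_arm", "kwargs": {"rows": [[[0,0,-0.4,0,0,0,3.4],[0,0,-1.5,0,0,0,3.4],[0,0,-3.5,0,0,0,3.4],[0,0,-7,0,0,0,3.4],[0,0,-9,0,0,0,3.4],[0,0,-9,0,0,0,3.4]]]}}

```text
time: 26.08
ee_pos: [0.4342, 0.236, 0.1183]
eef_rot: [-0.016, 3.134, 0.002]
wrist_force: [0.2, -0.8, -0.6]
finger_gap: 0.0397
```

```bash
python3 - <<'E'
from look import *
P=both("pics/lift3.png",None,(210,190,100,100),6)
from mv import *
plan([(.4343,0.05,.13,45,3.4,0),(.4143,-.2216,.12,.4,3.4,0),(.4143,-.2216,.06,.4,3.4,2)])
E
```

```text
t 26.12 tcp [0.4334 0.2357 0.117 ] jaw 90.54 gap 0.0398 F [ 0.3   0.32 -1.02] j6 -71.0
15
[[0.01,-3.1,-0.22,0.001,0.005,0.133,3.4],[0.03,-6.19,-0.44,0.001,0.005,0.266,3.4],[0.04,-9.29,-0.65,0.001,0.005,0.398,3.4],[0.06,-12.38,-0.87,0.002,0.005,0.531,3.4],[0.07,-15.48,-1.09,0.002,0.005,0.663,3.4],[0.09,-18.57,-1.31,0.002,0.004,0.796,3.4],[0.55,-24,-1.11,0.003,0.004,0.951,3.4],[1,-29.43,-0.92,0.003,0.004,1.107,3.4],[1.46,-34.85,-0.72,0.003,0.004,1.263,3.4],[1.91,-40.28,-0.53,0.004,0.004,1.418,3.4],[2.37,-45.71,-0.33,0.004,0.003,1.574,3.4],[2.39,-45.71,2.67,0.004,0.003,1.574,3.4],[2.4,-45.71,5.67,0.004,0.003,1.574,3.4],[2.4,-45.71,5.67,0.004,0.003,1.574,3.4],[2.4,-45.71,5.67,0.004,0.003,1.574,3.4]]
```

View pics/lift3.png

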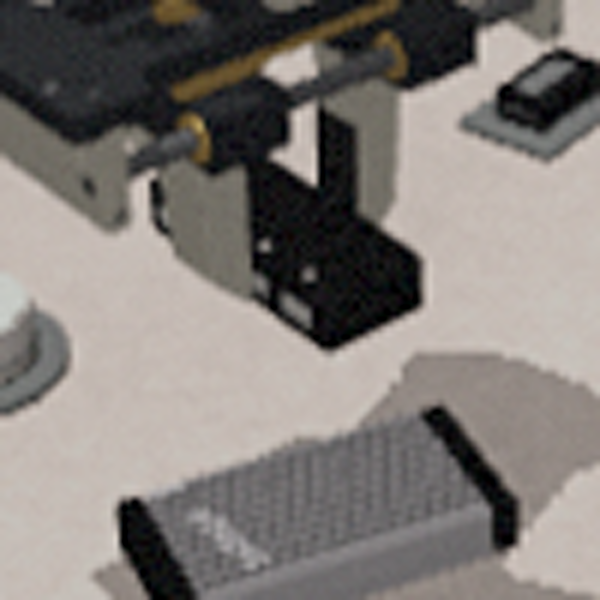

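Request:
{"fn": "step_arm", "kwargs": {"rows": [[[0,-3.1,-0.2,0,0,0.13,3.4],[0,-6.2,-0.4,0,0,0.27,3.4],[0,-9.3,-0.7,0,0,0.4,3.4],[0.1,-12.4,-0.9,0,0,0.53,3.4],[0.1,-15.5,-1.1,0,0,0.66,3.4],[0.1,-18.6,-1.3,0,0,0.8,3.4],[0.6,-24,-1.1,0,0,0.95,3.4],[1,-29.4,-0.9,0,0,1.11,3.4],[1.5,-34.9,-0.7,0,0,1.26,3.4],[1.9,-40.3,-0.5,0,0,1.42,3.4],[2.4,-45.7,-0.3,0,0,1.574,3.4],[2.4,-45.7,2.7,0.004,0.003,1.574,3.4],[2.4,-45.7,5.7,0.004,0.003,1.574,3.4],[2.4,-45.7,7.5,0.004,0.003,1.574,3.4],[2.4,-45.7,8.2,0.004,0.003,1.574,3.4],[2.4,-45.7,8.2,0.004,0.003,1.574,3.4]]]}}

```text
time: 28.12
ee_pos: [0.4141, -0.2212, 0.0341]
eef_rot: [-2.213, -2.228, 0.0]
wrist_force: [-0.1, 0.4, -0.5]
finger_gap: 0.0399
```

```bash
python3 - <<'E'
from look import *
P=both("pics/pl3.png",(370,210,100,100),(340,150,100,100),4)
from mv import *
plan([(.4143,-.2216,.012,.4,3.4,1)])
E
```

```text
t 28.23 tcp [ 0.4147 -0.2216  0.0351] jaw 0.41 gap 0.0398 F [ 0.11  0.64 -0.16] j6 -38.0
2
[[0.01,-0.04,2.31,0.001,0.001,0,3.4],[0.01,-0.04,2.31,0.001,0.001,0,3.4]]
```

View pics/pl3.png

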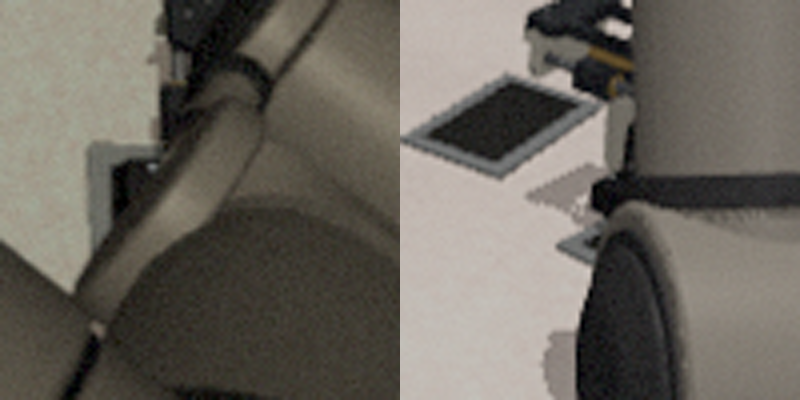

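Request:
{"fn": "step_arm", "kwargs": {"rows": [[[0,-0.03,1.2,0,0,0,3.4],[0,-0.04,2,0,0,0,3.4],[0,-0.04,2.3,0,0,0,3.4],[0,-0.04,2.4,0,0,0,3.4],[0,-0.04,2.4,0,0,0,3.4]]]}}

```text
time: 28.85
ee_pos: [0.4144, -0.2217, 0.0111]
eef_rot: [2.213, 2.228, 0.0]
wrist_force: [0.5, -0.1, -0.5]
finger_gap: 0.0396
```

Request:
{"fn": "step_arm", "kwargs": {"rows": [[[0,0,0.04,0,0,0,3.4],[0,0,0.08,0,0,0,3.4],[0,0,0.08,0,0,0,3.4]]]}}

```text
time: 29.22
ee_pos: [0.4144, -0.2217, 0.0104]
eef_rot: [2.213, 2.228, 0.0]
wrist_force: [-0.1, 0.5, -0.6]
finger_gap: 0.0397
```

Request:
{"fn": "step_arm", "kwargs": {"rows": [[[0,0,0.04,0,0,0,3.4],[0,0,0.06,0,0,0,3.4],[0,0,0.06,0,0,0,3.4]]]}}

```text
time: 29.6
ee_pos: [0.4144, -0.2217, 0.0097]
eef_rot: [2.213, 2.228, 0.0]
wrist_force: [-0.8, 0.2, -0.4]
finger_gap: 0.0399
```

Request:
{"fn": "step_arm", "kwargs": {"rows": [[[0,0,0.04,0,0,0,3.4],[0,0,0.06,0,0,0,3.4],[0,0,0.06,0,0,0,3.4]]]}}

```text
time: 29.98
ee_pos: [0.4145, -0.2217, 0.0094]
eef_rot: [2.212, 2.228, 0.0]
wrist_force: [-0.4, 0.7, 5.9]
finger_gap: 0.04
```

Request:
{"fn": "step_arm", "kwargs": {"rows": [[[0,0,0.04,0,0,0,3.4],[0,0,0.04,0,0,0,3.4]]]}}

```text
time: 30.22
ee_pos: [0.4144, -0.2217, 0.0094]
eef_rot: [2.212, 2.228, 0.0]
wrist_force: [-1.7, 0.9, 7.0]
finger_gap: 0.0402
```

Request:
{"fn": "step_arm", "kwargs": {"rows": [[[0,0,0,0,0,0,4.2],[0,0,0,0,0,0,4.8],[0,0,0,0,0,0,6],[0,0,-2,0,0,0,6],[0,0,-6,0,0,0,6],[0,0,-11,0,0,0,7],[0,0,-15,0,0,0,8],[0,0,-15,0,0,0,9]]]}}

```text
time: 31.22
ee_pos: [0.4157, -0.2226, 0.1622]
eef_rot: [2.207, 2.224, 0.002]
wrist_force: [0.7, -0.1, -0.1]
finger_gap: 0.0851
```

```bash
cat > f4.py <<'E'
from look import *
from pile import *; from ov import overlay
import pile,pickle
P=both("pics/n4.png",(170,220,120,120),(210,220,120,120),3)
pickle.dump(P,open("s4.pkl","wb"))
q=np.load("q2.npy"); pile.PRES[:]=[0,0,0,1]
q[8:11]=[.4275,.2335,-1.835]
for vs in(["top"],["side"],["top","side"]):
    o,f=fit([P[n] for n in vs],q,np.arange(8,11)); print(vs,o[8:11].round(4),np.degrees(o[[10]]).round(1),f)
# sizes of both drive-like things (top view), with free length/width
for g in([.4275,.2335,-1.835],[.293,.237,np.radians(115)]):
    def L(v):
        return [box(v[0],v[1],0,v[2],v[3],v[4],.022),box(v[0],v[1],.022,v[2],v[3],v[4],0)]+[box(v[0]+s*(v[3]/2-.0045)*np.cos(v[2]),v[1]+s*(v[3]/2-.0045)*np.sin(v[2]),0,v[2],.009,v[4],.022) for s in(-1,1)]
    for n in P:
        f=fit_layers(P[n],L,g+[.115,.06],[.004,.004,.05,.005,.005]); print(n,f[0].round(4),np.degrees(f[0][2]).round(1),round(f[1],1))
m=[(box(o[8],o[9],0,o[10],.124,.064,.022),(0,255,255))]
a=overlay(P["top"],m,(180,215,80,120),5,"pics/a.png"); b=overlay(P["side"],m,(220,230,80,120),5,"pics/b.png")
cv2.imwrite("pics/ov4.png",np.hstack([a,b])[:600])
E
python3 f4.py
```

```text
['top'] [ 0.4275  0.234  -1.8317] [-104.9] 0.1680605639024985
['side'] [ 0.426   0.2327 -1.8349] [-105.1] 0.19217163680074614
['top', 'side'] [ 0.4273  0.2333 -1.835 ] [-105.1] 0.3835139714000192
top [ 0.4274  0.234  -1.8265  0.1236  0.0623] -104.6 103.1
side [ 0.4255  0.2336 -1.8375  0.1222  0.0585] -105.3 280.6
top [0.2348 0.2471 2.1097 0.168  0.0979] 120.9 240.9
side [0.2999 0.2232 1.9966 0.1248 0.0452] 114.4 703.9
```

View pics/ov4.png

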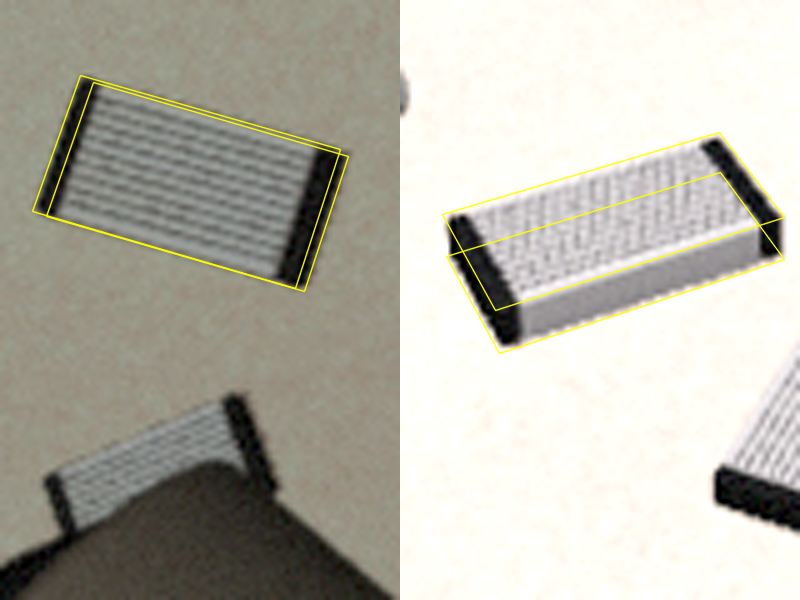

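```bash
python3 - <<'E'
from h import *
import pickle
ps,_=pickle.load(open("s0.pkl","rb"))
P=pickle.load(open("s4.pkl","rb"))
print(back(P["top"],[[180+236/5,215+395/5],[180+48/5,215+475/5]],.022))
def L(v): return [box(v[0],v[1],0,v[2],v[3],v[4],.02),box(v[0],v[1],.02,v[2],v[3],v[4],0)]+[box(v[0]+s*(v[3]/2-.004)*np.cos(v[2]),v[1]+s*(v[3]/2-.004)*np.sin(v[2]),0,v[2],.008,v[4],.02) for s in(-1,1)]
print(fit_layers(ps["top"],L,[.293,.237,np.radians(115),.105,.055],[.004,.004,.05,.005,.005]))
from mv import *
plan([(.4273,.2336,.16,-15,8.3,0),(.4273,.2336,.1,-15,8.3,2)])
E
```

```text
[[0.33221714 0.20432359 0.022     ]
 [0.2969086  0.28425756 0.022     ]]
(array([0.29379604, 0.23854988, 2.00109195, 0.09217049, 0.04593989]), np.float64(48.40932882257479))
t 31.32 tcp [ 0.414  -0.2214  0.1591] jaw 0.42 gap 0.0892 F [ 0.7   0.3  -1.24] j6 -38.0
13
[[5.05,0.18,-0.01,0.001,0.001,0.03,8.3],[10.11,0.37,-0.03,0.001,0.001,0.06,8.3],[15.16,0.55,-0.04,0.001,0.001,0.09,8.3],[20.22,0.74,-0.06,0.001,0.001,0.12,8.3],[25.27,0.92,-0.07,0.001,0.001,0.149,8.3],[30.33,1.1,-0.09,0.001,0.001,0.179,8.3],[35.38,1.29,-0.1,0.001,0.001,0.209,8.3],[40.43,1.47,-0.12,0.001,0.001,0.239,8.3],[45.49,1.66,-0.13,0.001,0.001,0.269,8.3],[45.49,1.65,2.87,0.001,0.001,0.269,8.3],[45.49,1.65,5.87,0.001,0.001,0.269,8.3],[45.49,1.65,5.87,0.001,0.001,0.269,8.3],[45.49,1.65,5.87,0.001,0.001,0.269,8.3]]
```

Request:
{"fn": "step_arm", "kwargs": {"rows": [[[5.1,0.2,0,0,0,0.03,8.3],[10.1,0.4,0,0,0,0.06,8.3],[15.2,0.6,0,0,0,0.09,8.3],[20.2,0.7,0,0,0,0.12,8.3],[25.3,0.9,0,0,0,0.15,8.3],[30.3,1.1,0,0,0,0.18,8.3],[35.4,1.3,0,0,0,0.21,8.3],[40.4,1.5,0,0,0,0.24,8.3],[45.5,1.65,0,0,0,0.269,8.3],[45.5,1.65,3,0,0,0.269,8.3],[45.5,1.65,7,0,0,0.269,8.3],[45.5,1.65,7,0,0,0.269,8.3],[45.5,1.65,7,0,0,0.269,8.3]]]}}

```text
time: 32.95
ee_pos: [0.4275, 0.2336, 0.0889]
eef_rot: [2.492, 1.911, 0.0]
wrist_force: [-0.7, -0.1, 0.7]
finger_gap: 0.0832
```

```bash
cat > f5.py <<'E'
from look import *
from ov import overlay
import pickle
P=both("pics/n5.png",(370,140,120,150),(330,150,120,150),2)
pickle.dump(P,open("s5.pkl","wb"))
m=[(box(.4143,-.2216,0,1.5775,.12,.064,.005),(0,255,0)),(box(.4143,-.2216,.005,1.5775,.096,.04,.022),(0,0,255))]
a=overlay(P["top"],m,(380,225,80,70),9,"pics/ov5.png")
p=P["top"]
def L(q): return [box(.4143,-.2216,0,1.5775,.12,.064,.005),box(q[0],q[1],.005,q[2],.096,.04,.022),box(q[0],q[1],.027,q[2],.096,.04,0)]
f=fit_layers(p,L,[.4143,-.2216,1.5775],[.003,.003,.05]); print(f[0].round(4),np.degrees(f[0][2]),f[1])
from mv import *
plan([(.4273,.2336,.0045,-15,8.3,2)],.02)
E
python3 f5.py
```

```text
[ 0.4129 -0.2211  1.5717] 90.05100452984257 41.49015115933213
t 33.05 tcp [0.4282 0.2338 0.0898] jaw -15.08 gap 0.0827 F [ 0.32 -0.15 -0.92] j6 35.0
7
[[-0.01,-0.02,1.71,0.003,-0.001,0.001,8.3],[-0.02,-0.04,3.41,0.003,-0.001,0,8.3],[-0.03,-0.06,5.12,0.003,-0.001,0,8.3],[-0.04,-0.08,6.83,0.003,-0.001,0,8.3],[-0.04,-0.1,8.53,0.003,-0.001,0,8.3],[-0.04,-0.1,8.53,0.003,-0.001,0,8.3],[-0.04,-0.1,8.53,0.003,-0.001,0,8.3]]
```

View pics/ov5.png

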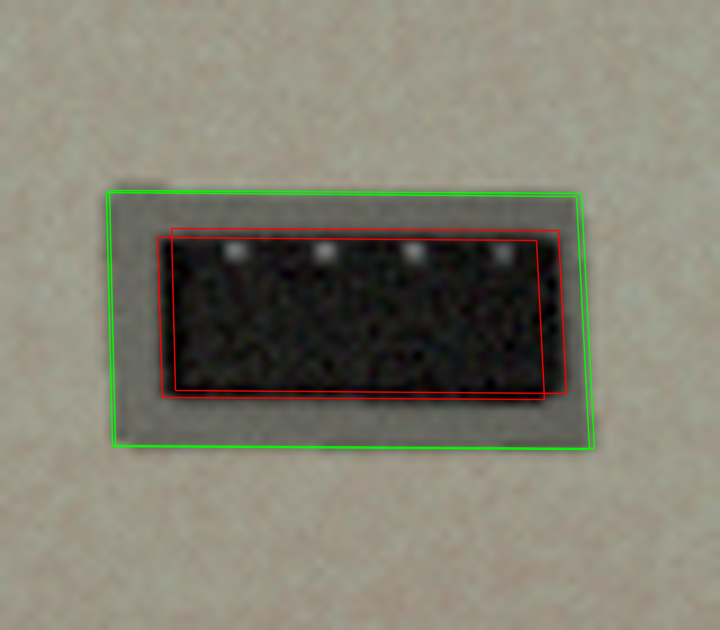

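Request:
{"fn": "step_arm", "kwargs": {"rows": [[[0,0,2,0,0,0,8.3],[0,0,4,0,0,0,8.3],[0,-0.05,6,0,0,0,8.3],[0,-0.1,7.6,0,0,0,8.3],[0,-0.1,8.3,0,0,0,8.3],[0,-0.1,8.5,0,0,0,8.3],[0,-0.1,8.5,0,0,0,8.3]]]}}

```text
time: 33.92
ee_pos: [0.428, 0.2342, 0.0055]
eef_rot: [2.491, 1.91, 0.006]
wrist_force: [0.3, 0.5, 0.2]
finger_gap: 0.0832
```

Request:
{"fn": "step_arm", "kwargs": {"rows": [[[0,0,0,0,0,0,7.4],[0,0,0,0,0,0,6.8],[0,0,0,0,0,0,6.5],[0,0,0,0,0,0,6.2],[0,0,0,0,0,0,5.8],[0,0,0,0,0,0,5.8],[0,0,0,0,0,0,5.8]]], "squeeze": 30}}

```text
time: 34.8
ee_pos: [0.4284, 0.2342, 0.0057]
eef_rot: [2.49, 1.91, 0.007]
wrist_force: [1.3, -1.1, 3.3]
finger_gap: 0.0639
```

Request:
{"fn": "step_arm", "kwargs": {"rows": [[[0,0,-0.4,0,0,0,5.8],[0,0,-1.5,0,0,0,5.8],[0,0,-3.5,0,0,0,5.8],[0,0,-7,0,0,0,5.8],[0,0,-10,0,0,0,5.8],[0,0,-10,0,0,0,5.8]]]}}

```text
time: 35.55
ee_pos: [0.4289, 0.2347, 0.1079]
eef_rot: [2.489, 1.91, 0.014]
wrist_force: [-0.2, 0.2, -3.5]
finger_gap: 0.064
```

```bash
python3 - <<'E'
from look import *
P=both("pics/lift4.png",None,(200,180,120,120),5)
from mv import *
plan([(.49,0,.12,-4,5.8,0),(.5861,-.2723,.12,8.7,5.8,0),(.5861,-.2723,.045,8.7,5.8,2)],.05)
E
```

```text
t 35.6 tcp [0.4279 0.2343 0.1063] jaw -15.08 gap 0.0636 F [ 0.15 -0.68 -2.84] j6 35.0
15
[[-4.2,2.42,-0.27,0.006,-0.003,-0.038,5.8],[-8.41,4.83,-0.54,0.006,-0.002,-0.076,5.8],[-12.61,7.25,-0.81,0.006,-0.002,-0.115,5.8],[-16.81,9.66,-1.08,0.006,-0.002,-0.154,5.8],[-21.02,12.08,-1.35,0.007,-0.002,-0.192,5.8],[-24.99,14.8,-1.35,0.007,-0.002,-0.229,5.8],[-28.95,17.52,-1.34,0.007,-0.002,-0.266,5.8],[-32.92,20.24,-1.33,0.007,-0.002,-0.303,5.8],[-36.89,22.97,-1.33,0.007,-0.002,-0.34,5.8],[-40.86,25.69,-1.32,0.007,-0.002,-0.377,5.8],[-44.83,28.41,-1.32,0.007,-0.001,-0.414,5.8],[-44.84,28.39,2.43,0.007,-0.001,-0.414,5.8],[-44.85,28.37,6.18,0.007,-0.001,-0.414,5.8],[-44.85,28.37,6.18,0.007,-0.001,-0.414,5.8],[-44.85,28.37,6.18,0.007,-0.001,-0.414,5.8]]
```

View pics/lift4.png

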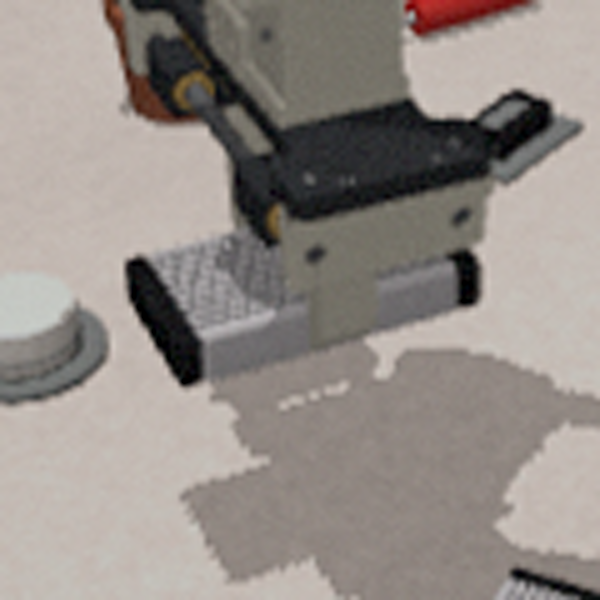

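Request:
{"fn": "step_arm", "kwargs": {"rows": [[[-3,1.7,-0.3,0,0,-0.03,5.8],[-7.5,4.3,-0.5,0,0,-0.07,5.8],[-12.6,7.3,-0.8,0,0,-0.11,5.8],[-16.8,9.7,-1,0,0,-0.15,5.8],[-21,12.1,-1.3,0,0,-0.19,5.8],[-25,14.8,-1.3,0,0,-0.23,5.8],[-29,17.5,-1.3,0,0,-0.27,5.8],[-33,20.2,-1.3,0,0,-0.3,5.8],[-37,23,-1.3,0,0,-0.34,5.8],[-41,25.7,-1.3,0,0,-0.38,5.8],[-44.8,28.4,-1.3,0.007,0,-0.414,5.8],[-44.8,28.4,1.5,0.007,0,-0.414,5.8],[-44.8,28.4,5,0.007,0,-0.414,5.8],[-44.8,28.4,7,0.007,0,-0.414,5.8],[-44.8,28.4,7.5,0.007,0,-0.414,5.8],[-44.8,28.4,7.5,0.007,0,-0.414,5.8]]]}}

```text
time: 37.6
ee_pos: [0.5863, -0.2717, 0.0311]
eef_rot: [-2.045, -2.382, -0.001]
wrist_force: [-0.1, -0.0, -1.8]
finger_gap: 0.0636
```

```bash
python3 - <<'E'
from look import *
P=both("pics/pl4.png",(380,130,120,120),(310,120,120,120),3)
from mv import *
plan([(.5861,-.2718,.014,8.7,5.8,1)])
E
```

```text
t 37.7 tcp [ 0.5871 -0.2722  0.0326] jaw 8.74 gap 0.0637 F [ 0.07  0.05 -1.66] j6 -40.0
2
[[0.05,-0.09,1.86,0.001,-0.001,0,5.8],[0.05,-0.09,1.86,0.001,-0.001,0,5.8]]
```

View pics/pl4.png

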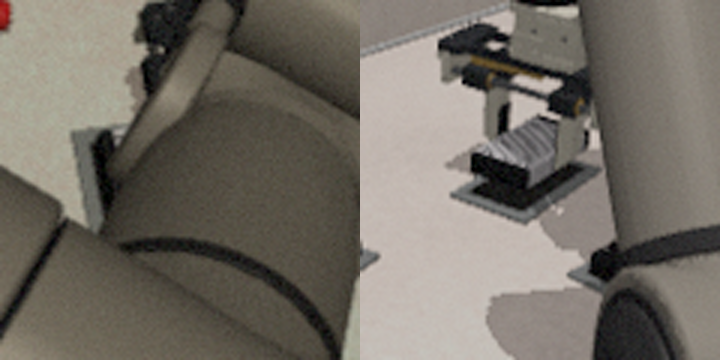

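Contact is expected at TCP z of about 0.0107.

Request:
{"fn": "step_arm", "kwargs": {"rows": [[[0.02,-0.05,1.2,0,0,0,5.8],[0.03,-0.08,1.8,0,0,0,5.8],[0.03,-0.08,1.9,0,0,0,5.8],[0.03,-0.08,1.9,0,0,0,5.8]]]}}

```text
time: 38.2
ee_pos: [0.5863, -0.272, 0.0135]
eef_rot: [2.046, 2.384, 0.002]
wrist_force: [-0.3, 0.1, -3.6]
finger_gap: 0.0638
```

Request:
{"fn": "step_arm", "kwargs": {"rows": [[[0,0,0.05,0,0,0,5.8],[0,0,0.09,0,0,0,5.8],[0,0,0.09,0,0,0,5.8]]]}}

```text
time: 38.58
ee_pos: [0.5863, -0.272, 0.0127]
eef_rot: [2.046, 2.383, 0.002]
wrist_force: [0.2, -0.2, -2.4]
finger_gap: 0.0637
```

Request:
{"fn": "step_arm", "kwargs": {"rows": [[[0,0,0.05,0,0,0,5.8],[0,0,0.08,0,0,0,5.8],[0,0,0.08,0,0,0,5.8]]]}}

```text
time: 38.95
ee_pos: [0.5863, -0.2719, 0.0119]
eef_rot: [2.046, 2.384, 0.002]
wrist_force: [-0.6, -0.8, -1.5]
finger_gap: 0.0639
```

Request:
{"fn": "step_arm", "kwargs": {"rows": [[[0,0,0.04,0,0,0,5.8],[0,0,0.06,0,0,0,5.8],[0,0,0.06,0,0,0,5.8]]]}}

```text
time: 39.33
ee_pos: [0.5863, -0.2719, 0.0112]
eef_rot: [2.046, 2.384, 0.002]
wrist_force: [-0.5, 0.6, -2.2]
finger_gap: 0.0637
```

Request:
{"fn": "step_arm", "kwargs": {"rows": [[[0,0,0.04,0,0,0,5.8],[0,0,0.06,0,0,0,5.8],[0,0,0.06,0,0,0,5.8]]]}}

```text
time: 39.7
ee_pos: [0.5863, -0.272, 0.0108]
eef_rot: [2.046, 2.383, 0.002]
wrist_force: [-1.3, 0.3, -0.4]
finger_gap: 0.0637
```

Request:
{"fn": "step_arm", "kwargs": {"rows": [[[0,0,0.04,0,0,0,5.8],[0,0,0.04,0,0,0,5.8]]]}}

```text
time: 39.95
ee_pos: [0.5863, -0.272, 0.0108]
eef_rot: [2.046, 2.383, 0.002]
wrist_force: [-2.1, 1.2, 2.6]
finger_gap: 0.0637
```

Contact (about +5 N over the free value). Release and retreat.

Request:
{"fn": "step_arm", "kwargs": {"rows": [[[0,0,0,0,0,0,6.6],[0,0,0,0,0,0,7.2],[0,0,0,0,0,0,8.3],[0,0,0,0,0,0,8.3],[0,0,-2,0,0,0,8.3],[0,0,-6,0,0,0,8.3],[0,0,-11,0,0,0,8.3],[0,0,-16,0,0,0,8.3]]]}}

```text
time: 40.95
ee_pos: [0.586, -0.272, 0.1722]
eef_rot: [2.046, 2.383, 0.002]
wrist_force: [-0.0, -0.0, -1.0]
finger_gap: 0.083
```

```bash
python3 - <<'E'
from mv import *
plan([(.42,0,.24,8.7,8.3,0),(.36,.22,.24,8.7,8.3,1)])
E
```

```text
t 40.95 tcp [ 0.586  -0.272   0.1722] jaw 8.72 gap 0.083 F [-0.02 -0.03 -0.98] j6 -40.0
12
[[4.9,-2.05,-1.13,0.001,-0.001,0,8.3],[9.8,-4.09,-2.26,0.001,-0.001,0,8.3],[14.7,-6.14,-3.39,0.001,-0.001,0,8.3],[19.6,-8.19,-4.52,0.001,-0.001,0,8.3],[24.5,-10.23,-5.64,0.001,-0.001,0,8.3],[29.4,-12.28,-6.77,0.001,-0.001,0,8.3],[33.93,-12.8,-6.77,0.001,-0.001,0,8.3],[38.46,-13.32,-6.77,0.001,-0.001,0,8.3],[42.99,-13.84,-6.77,0.001,-0.001,0,8.3],[47.52,-14.36,-6.77,0.001,-0.001,0,8.3],[52.06,-14.88,-6.76,0.001,-0.001,0,8.3],[52.06,-14.88,-6.76,0.001,-0.001,0,8.3]]
```

Request:
{"fn": "step_arm", "kwargs": {"rows": [[[4.9,-2,-1.1,0,0,0,8.3],[9.8,-4.1,-2.3,0,0,0,8.3],[14.7,-6.1,-3.4,0,0,0,8.3],[19.6,-8.2,-4.5,0,0,0,8.3],[24.5,-10.2,-5.6,0,0,0,8.3],[29.4,-12.3,-6.8,0,0,0,8.3],[33.9,-12.8,-6.8,0,0,0,8.3],[38.5,-13.3,-6.8,0,0,0,8.3],[43,-13.8,-6.8,0,0,0,8.3],[47.5,-14.4,-6.8,0,0,0,8.3],[52,-14.9,-6.8,0,0,0,8.3],[52,-14.9,-6.8,0,0,0,8.3],[52,-14.9,-6.8,0,0,0,8.3]]]}}

```text
time: 42.58
ee_pos: [0.3599, 0.2192, 0.2404]
eef_rot: [2.045, 2.384, 0.001]
wrist_force: [0.1, -0.9, 0.4]
finger_gap: 0.0829
```

```bash
cat > f6.py <<'E'
from look import *
from ov import overlay
import pickle
P=both("pics/fin.png",(0,0,640,400),None,1)
P["side"]=r.get_image("side"); cv2.imwrite("pics/fins.png",P["side"]["image"][:,:,::-1])
pickle.dump(P,open("s6.pkl","wb"))
D=(.5861,-.2723,1.723)
m=[(box(D[0],D[1],0,D[2],.148,.088,.005),(0,255,0)),(box(D[0],D[1],.005,D[2],.124,.064,.022),(0,0,255))]
a=overlay(P["top"],m,(392,150,90,70),5,"pics/a.png");b=overlay(P["side"],m,(330,150,70,70),5,"pics/a.png")
cv2.imwrite("pics/ov6.png",np.hstack([a,b]))
for n in P:
    def L(q): return [box(D[0],D[1],0,D[2],.148,.088,.005),box(q[0],q[1],.005,q[2],.124,.064,.022),box(q[0],q[1],.027,q[2],.124,.064,0)]+[box(q[0]+s*.0575*np.cos(q[2]),q[1]+s*.0575*np.sin(q[2]),.005,q[2],.009,.064,.022) for s in(-1,1)]
    f=fit_layers(P[n],L,list(D),[.003,.003,.05]); print(n,f[0].round(4),np.degrees(f[0][2]).round(1),f[1])
E
python3 f6.py
```

```text
top [ 0.5855 -0.2735  1.7196] 98.5 66.75699745349141
side [ 0.5822 -0.2713  1.7436] 99.9 324.87167076705623
```

View pics/ov6.png

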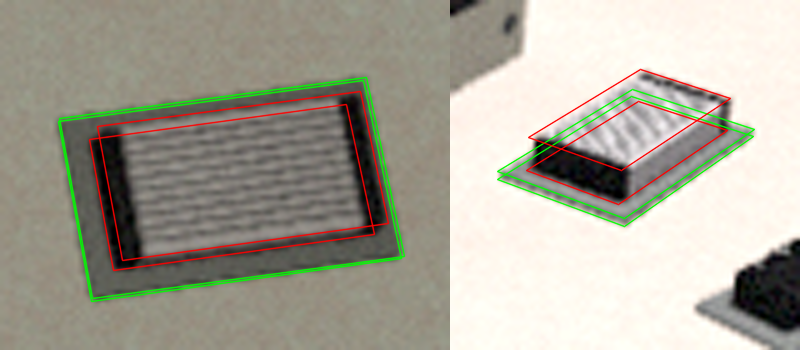

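View pics/fin.png

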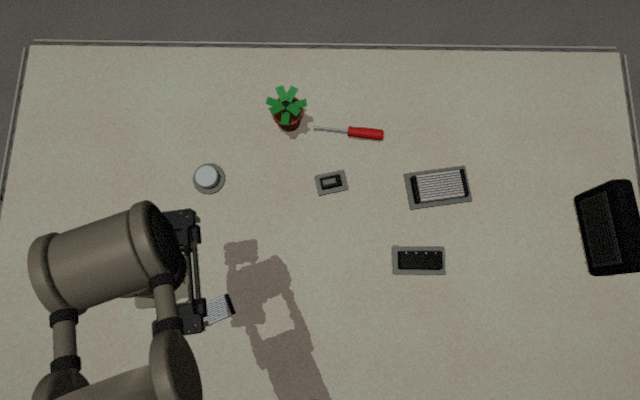

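View pics/fins.png

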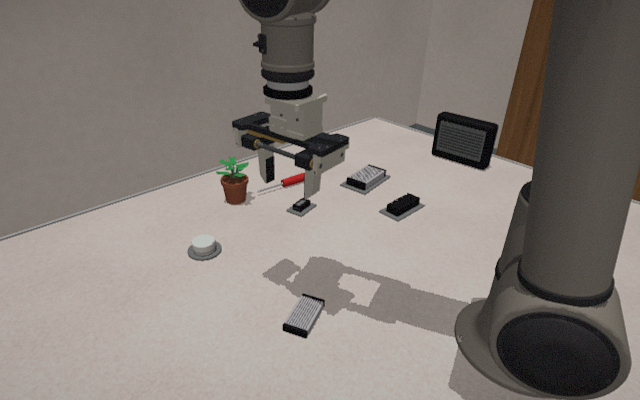

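```bash
python3 -c "
from rig import r
print(r.sign_off())"
```

```text
the job is handed in; nothing more can be done
None
```

I took the pile apart in order (reader, gateway, hub, drive) and set each device flat on its matching pad. The job is handed in at about 43 s of the 128 s allowed. Each device was lowered in sub-millimetre steps until the wrist force showed contact of about 4 to 7 N, then released. I worked from the pile, so the smaller drive look-alike (about 92 by 46 mm) was not touched.

- **Placement:** The last pictures show all four devices on their pads. My fits from the top camera put the hub about 1.5 mm and 0.4° off its pad's centre and the drive about 1.3 mm and 0.2° off. The gateway matched its expected outline by eye, without a measured fit.
- **Bystanders:** The plant, screwdriver and look-alike look unmoved in the final pictures. I judged that by eye and did not measure it.
- **Disagreements:** Some fits put the placed reader (top and side camera) and drive (side camera only) 1 to 6 mm off, with the yaw up to 3° off. Those fits were poor because the devices' upper edges sat lower in the pictures than my plain-box outlines. The base outlines drawn over the pictures agreed with the inlays to about 1 mm, so I relied on those.
- **Not seen from the side:** The arm hid the hub from both cameras during placing, so I only checked it afterwards from the top camera.

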